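Strap steel posts upright in the priming rack

TASK

Load the priming rack: tip up each short steel post that lies on the table, keeping one end on the table until it stands, and set each upright and square in a pocket of its own (any pocket, either end up). Then swing the long keeper strap down about its pivot bolt, across the front of the posts, until its slot has dropped fully over the second bolt; leave the two jars beside the work where they are.

Things in the scene. Friction and masses are not known exactly. Their poses are not given: they have to be found in the camera images.
- post_1: Square steel post with black end plugs, 26 x 26 mm, 100 mm long, about 0.16 kg, lying on the table on one of its faces at the start (may be absent; the posts are all alike and either end may be up). Origin at the middle of one end face, z along the post towards the other end, x and y square to its faces.
- post_1_mid (a point): Middle of post_1, on its axis half way along (50 mm from each end).
- post_2: Square steel post with black end plugs, 26 x 26 mm, 100 mm long, about 0.16 kg, lying on the table on one of its faces at the start (may be absent; the posts are all alike and either end may be up). Origin at the middle of one end face, z along the post towards the other end, x and y square to its faces.
- post_2_mid (a point): Middle of post_2, on its axis half way along (50 mm from each end).
- post_3: Square steel post with black end plugs, 26 x 26 mm, 100 mm long, about 0.16 kg, lying on the table on one of its faces at the start (may be absent; the posts are all alike and either end may be up). Origin at the middle of one end face, z along the post towards the other end, x and y square to its faces.
- post_3_mid (a point): Middle of post_3, on its axis half way along (50 mm from each end).
- post_4: Square steel post with black end plugs, 26 x 26 mm, 100 mm long, about 0.16 kg, lying on the table on one of its faces at the start (may be absent; the posts are all alike and either end may be up). Origin at the middle of one end face, z along the post towards the other end, x and y square to its faces.
- post_4_mid (a point): Middle of post_4, on its axis half way along (50 mm from each end).
- rack: Plywood rack fixed to the table, 250 mm wide (y), four pockets in a row, open at top and front (-x). Base board 8 mm thick, x = -57 to +32 mm; back board and dividers end 70 mm above the table. Two level bolts (9 mm, heads 16 mm) point to -x, 55 mm above the table: the pivot bolt at the left, y = +104 mm, the second at y = -96 mm. Origin on the table, mid-row.
- pocket_1 (a point): Middle of the floor of pocket 1 (on the base board, 8 mm above the table), where a post should stand; pockets 1 to 4 run from right (-y) to left. The pocket is 36 mm wide between dividers and closed at the back 17.5 mm behind (+x) this point. Axes as the rack's.
- pocket_2 (a point): Middle of the floor of pocket 2 (on the base board, 8 mm above the table), where a post should stand; pockets 1 to 4 run from right (-y) to left. The pocket is 36 mm wide between dividers and closed at the back 17.5 mm behind (+x) this point. Axes as the rack's.
- pocket_3 (a point): Middle of the floor of pocket 3 (on the base board, 8 mm above the table), where a post should stand; pockets 1 to 4 run from right (-y) to left. The pocket is 36 mm wide between dividers and closed at the back 17.5 mm behind (+x) this point. Axes as the rack's.
- pocket_4 (a point): Middle of the floor of pocket 4 (on the base board, 8 mm above the table), where a post should stand; pockets 1 to 4 run from right (-y) to left. The pocket is 36 mm wide between dividers and closed at the back 17.5 mm behind (+x) this point. Axes as the rack's.
- strap (a joint): Angle (rad) of the flat steel keeper strap (22 x 6 mm), loose on the left bolt; swings in the upright plane 20 mm in front of the pockets' middles. 0: level across all pockets, the slot in its lower edge fully over the second bolt; grows as the free end rises, 1.57 straight up, stop at 2.8. At the start parked low at the left; friction about balances its weight (0.12 kg).
- strap_grip (a point): Middle of the strap's grip pin: black, 12 mm diameter, 30 mm long, pointing to the rack's -x from the strap's free end, parallel to the pivot bolt and 218 mm from it; the point lies 17 mm in front of the strap's face. 55 mm above the table when the strap is closed.
- jar_small: Bystander: paint jar with red lid, 50 mm wide, 67 mm high, at the right. Origin under its centre. (Beyond it, from x = 0.62 and y = -0.17 on, white ornaments on sticks stand up to 0.35 m high.)
- jar_amber: Bystander: amber paint jar with a green lid, 45 mm wide, 73 mm high, at the left. Origin under its centre. (The table top is free to x = 0.30 in front and y = 0.40 at the left.)
Things that resemble listed ones, but are neither listed nor needed, are in the scene too. What is shaped like the post_3 but purple is not meant.

How it is judged:
By the outcome, as a careful person would: the job done as asked, in the order asked, and still so for the second after the job is handed in, with the robot touching nothing.
Of post_1, post_2, post_3, post_4 only 2 to 3 are there at a start; the rules pass over those that are not, and their reading is None.
At some moment in a run one of post_1, post_2, post_3, post_4 may be knocked a few centimetres aside while the robot is not near it.
Once in a run the grip may slacken for a moment while it holds something.
It also fails if it takes over 210 s, if anything falls off the work surface, if the arm or the gripper's body presses on something with over 40 N, if the wrist force passes 120 N, or if a joint passes its speed limit or range.

ROBOT

A 6-joint arm with a two-finger parallel gripper is mounted at the origin on a cart in front of the work surface, level with it; the furniture and walls round the work are solid. World frame = base frame: x ahead of the robot, y to its left, z up, the work surface at z = 0. Lengths are in m, angles in rad, forces in N, time in s.
With the tool pointing down it reaches from about 0.25 to 0.775 m from the base axis. Payload 4 kg.
Tool frame: the origin (TCP) lies on the centre line of the jaws, within the pads' length; the fingertips stand 14 mm ahead of it and the grasp point (between the pads) lies 5 mm behind it (robot.tcp_to_tips is the distance from the TCP to the fingertips, in m); z points along the fingers, y is the line along which they close (so a half turn about z gives the same grasp; the last joint's range is limited). The gripper opens to 94 mm and grips with 3 to 60 N. Pads are 16 mm wide; open, the fingers measure 119 mm over their backs; the gripper's body (75 mm by 177 mm) begins 78 mm behind the grasp point.
Start: joints at [-1.216, 0.087, 1.371, -0, 1.684, -0.103], TCP at [0.243, -0.493, 0.22] pointing down, gripper open.
Joint ranges: [-3.1, 3.1], [-0.76, 2.03], [0.27, 2.55], [-1.08, 4.22], [0.17, 2.65], [-2.57, 2.57]. Speed limits (rad/s): [2.79, 2.79, 3.14, 3.14, 3.14, 3.14].

INTERFACE

Orientations are given as [roll, pitch, yaw] about the fixed x, y, z axes, in that order (R = Rz(yaw) Ry(pitch) Rx(roll)).
In Python, from bench import robot gives the robot as it stands.
- The arm moves only by the tool carry_out, never from a script. Its argument "increments" is a list of rows, each a list of 3 entries, a list of its own where there are three numbers: the closure in counts, from 0 (fully open) to 255 (shut), then the shift along the tool's x, y, z in mm, then the turn about the tool's z in degrees. In form: [[fingers, [dx, dy, dz], twist], ...]. A call has 1 to 8 rows; each row shifts and turns the commanded pose from where the row before left it, along the tool's axes as they then stand; what a row does not reach is not made up. A row lasts 1/10 s, in which the tool goes at most 50 mm and 8.59 degrees, less where a joint would pass 70% of its speed; a pose out of reach is approached as far as the arm can. A call with a gripper value outside its range is refused whole. The fingers move at their own pace and stop on an object; the grip force is fixed at half the most. Time passes only in rows, so rows that do not move let the fingers close. It gives the time, the measured TCP pose, the force, the opening and the grip force at its end, in the units of the state.
- robot.get_obs(): the state, without advancing time (a new reading comes with each control period).
- robot.snapshot(name): name is "scene" or "top" or "wrist"; returns the picture (420x560x3 uint8, blue, green, red); there is no depth.
- robot.get_calibration(name): a dict with "vfov" (degrees; the focal length in pixels is half the picture's height over the tangent of half this angle, whatever the lens; pixels are square), "cx", "cy" (the principal point, pixels), "T" (4x4, takes a point from camera to world coordinates). Camera axes: x right, y down, z forward; pixel columns grow to the right and rows downward; lengths in m; the calibration is good to about 2 mm. A picture is of the moment at which its call begins: read the wrist's pose just before it. get_calibration takes no time and is no camera call; for the wrist camera it gives the pose at the moment of the call.
- robot.close_job(): hands the job in; it is judged then, once.
The state is a dict: "time": time; "joint_positions": joint angles; "qvel": joint speeds; "joint_torque": joint torques, N m; "tool_pos": TCP position; "ee_rot": TCP orientation; "wrist_force": force on the tool from outside, world axes, zero at the start; "wrist_torque": the same for the moment, N m; "width": finger opening in m; "finger_force": force on a finger pad.
Only numpy, scipy, OpenCV 4.12 (cv2) and the standard library are available. Lean on these libraries where they do the work, as an engineer would, in place of code of your own. Each camera call takes 0.05 s, during which the arm holds its last target. There are 200 camera calls.

## Working session

There is one attempt and no reset: what is moved stays moved. The work goes in short steps, Python scripts to look and compute and a tool call to move; the robot and the scene stay as the last step left them, time stands still between calls to the robot, and variables do not carry over. Pictures are saved under pics/ and viewed, at most 14 in all, crops included, and the job is handed in when it is done.

Besides the shell and the picture viewer there is one more tool, called after "Request:" by a JSON object that holds its "op" and its "data". carry_out: Moves the arm, as the interface text tells. Its arguments: {"type":"object","properties":{"increments":{"type":"array","items":{"type":"array"}}},"required":["increments"]}

```bash
ls; mkdir -p pics; python3 - <<'E'
from bench import robot
import cv2,numpy as np
for n in ("scene","top"):
    cv2.imwrite(f"pics/{n}0.png",robot.snapshot(n)); c=robot.get_calibration(n); print(n,c['vfov'],c['cx'],c['cy'],np.round(c['T'],3).tolist(),[k for k in c])
o=robot.get_obs(); print(o)
E
```

```text
pics
scene 43.80874064854894 279.0961845056911 208.00855043536671 [[-0.894, -0.327, 0.306, 0.19], [-0.448, 0.623, -0.642, 0.761], [0.02, -0.711, -0.703, 0.813], [0.0, 0.0, 0.0, 1.0]] ['vfov', 'cx', 'cy', 'T']
top 47.54439010528427 276.98901086653353 214.95718653211992 [[0.0, -0.997, 0.078, 0.421], [-1.0, -0.001, -0.006, 0.091], [0.006, -0.078, -0.997, 1.059], [0.0, 0.0, 0.0, 1.0]] ['vfov', 'cx', 'cy', 'T']
{'time': 0.1, 'joint_positions': array([-1.21607807e+00,  8.79023109e-02,  1.37209764e+00, -3.32049484e-06,
        1.68360317e+00, -1.03102106e-01]), 'qvel': array([-0.00039735, -0.00031071, -0.00450042, -0.00179679,  0.00087903,
       -0.00075133]), 'joint_torque': array([ 3.61659237e-03, -3.41249514e+01, -3.03302836e+01,  7.20146787e-02,
        3.03614675e-02, -1.05228185e-04]), 'tool_pos': array([ 0.24292736, -0.49292248,  0.21841238]), 'ee_rot': array([-3.13959251e+00, -2.03634597e-04,  4.57819783e-01]), 'wrist_force': array([-0.38617167,  1.00161586, -0.30706573]), 'wrist_torque': array([ 0.01398976,  0.00177436, -0.03247593]), 'finger_force': 0.0, 'width': 0.09405723536689321}
```

View pics/scene0.png

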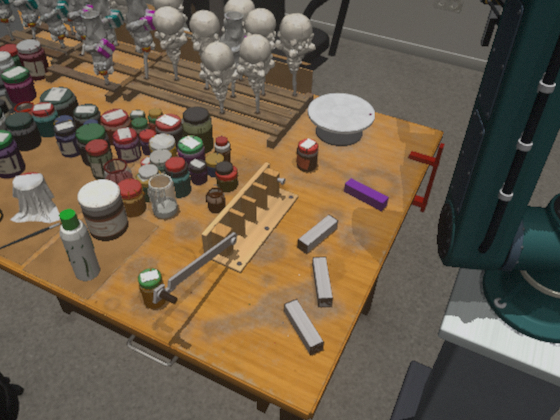

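View pics/top0.png

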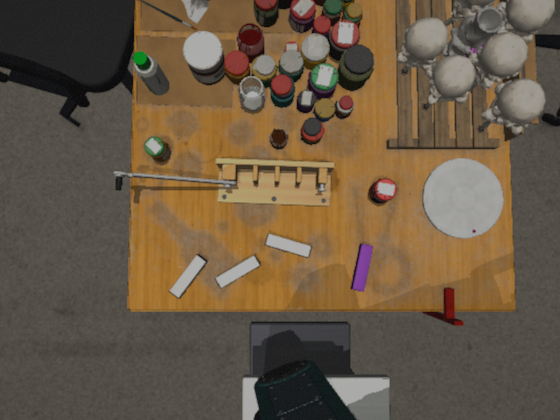

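```bash
cat > h.py <<'E'
from bench import robot
import cv2,numpy as np
from scipy.spatial.transform import Rotation as R
def ray(c,uv,z):
    f=210/np.tan(np.radians(c['vfov']/2)); uv=np.atleast_2d(uv).astype(float)
    d=np.c_[(uv-[c['cx'],c['cy']])/f,np.ones(len(uv))]@c['T'][:3,:3].T
    o=c['T'][:3,3]; return o+d*((z-o[2])/d[:,2])[:,None]
def proj(c,p):
    f=210/np.tan(np.radians(c['vfov']/2)); q=(np.atleast_2d(p)-c['T'][:3,3])@c['T'][:3,:3]
    return q[:,:2]/q[:,2:]*f+[c['cx'],c['cy']]
def grey(img,lo=110,sat=45):
    h=cv2.cvtColor(img,cv2.COLOR_BGR2HSV); return cv2.morphologyEx(((h[...,1]<sat)&(h[...,2]>lo)).astype(np.uint8),cv2.MORPH_OPEN,np.ones((3,3)))
def rects(m,amin):
    cs,_=cv2.findContours(m,cv2.RETR_EXTERNAL,cv2.CHAIN_APPROX_NONE); return [cv2.minAreaRect(k) for k in cs if cv2.contourArea(k)>amin]
def posts(c,img,z=0.026,amin=200,**k):
    out=[]
    for r in rects(grey(img,**k),amin):
        P=ray(c,cv2.boxPoints(r),z)[:,:2]; e1,e2=P[1]-P[0],P[2]-P[1]
        if np.linalg.norm(e1)<np.linalg.norm(e2): e1,e2=e2,e1
        L,W=np.linalg.norm(e1),np.linalg.norm(e2)
        if .08<L<.12 and .018<W<.036: out.append((np.round(P.mean(0),4),round(float(np.degrees(np.arctan2(e1[1],e1[0])))%180,1),round(L,4),round(W,4),np.round(r[0])))
    return out
E
python3 - <<'E'
from h import *
c=robot.get_calibration("top"); img=cv2.imread("pics/top0.png")
for p in posts(c,img): print(p)
b=ray(c,[(218,203),(330,206),(227,197),(274,199),(322,201)],.008);print(np.round(b,3))
print('pin',np.round(ray(c,[(118,175),(119,187)],.128),3), 'pivot',np.round(ray(c,[(233,183),(322,187)],.055),3))
print('jars',np.round(ray(c,[(155,147),(384,189)],.07),3))
cw=robot.get_calibration("wrist"); o=robot.get_obs(); T=np.eye(4);T[:3,:3]=R.from_euler('xyz',o['ee_rot']).as_matrix();T[:3,3]=o['tool_pos']
print(cw['vfov'],cw['cx'],cw['cy'],np.round(np.linalg.inv(T)@cw['T'],3).tolist())
E
```

```text
(array([0.1132, 0.141 ]), 0.2, np.float64(0.0842), np.float64(0.0338), array([250., 398.]))
(array([0.3796, 0.1699]), 120.2, np.float64(0.0975), np.float64(0.0262), array([237., 271.]))
(array([0.3696, 0.2772]), 143.6, np.float64(0.0968), np.float64(0.0247), array([187., 276.]))
(array([0.436 , 0.0607]), 73.6, np.float64(0.0969), np.float64(0.026), array([288., 245.]))
[[ 0.529  0.215  0.008]
 [ 0.523 -0.033  0.008]
 [ 0.542  0.195  0.008]
 [ 0.538  0.091  0.008]
 [ 0.534 -0.016  0.008]]
pin [[0.572 0.397 0.128]
 [0.548 0.395 0.128]] pivot [[ 0.567  0.178  0.055]
 [ 0.559 -0.011  0.055]]
jars [[ 0.641  0.341  0.07 ]
 [ 0.552 -0.139  0.07 ]]
64.1059389899786 276.6741826175456 214.47866241429864 [[-0.0, -0.963, -0.27, 0.078], [1.0, -0.0, 0.0, 0.0], [-0.0, -0.27, 0.963, -0.164], [0.0, 0.0, 0.0, 1.0]]
```

Request:
{"op": "carry_out", "data": {"increments": [[0, [0, 0, -20], 6.55], [0, [0, 0, -20], 6.55], [0, [0, 0, -20], 6.55], [0, [0, 0, -20], 6.55], [0, [8, -20, 0], 0], [0, [16, -40, 0], 0], [0, [16, -40, 0], 0], [0, [16, -40, 0], 0]]}}

```text
time: 0.9
tool_pos: [0.2992, -0.3518, 0.2988]
ee_rot: [-3.141, 0.0, -0.0]
wrist_force: [0.3, 0.3, 0.2]
width: 0.0939
finger_force: 0.0
```

Request:
{"op": "carry_out", "data": {"increments": [[0, [16, -40, 0], 0], [0, [16, -40, 0], 0], [0, [16, -40, 0], 0], [0, [16, -40, 0], 0], [0, [16, -40, 0], 0], [0, [16, -40, 0], 0], [0, [16, -40, 0], 0], [0, [16, -40, 0], 0]]}}

```text
time: 1.7
tool_pos: [0.4269, -0.0315, 0.2991]
ee_rot: [3.141, 0.0, 0.0]
wrist_force: [0.9, 0.9, 0.5]
width: 0.0937
finger_force: 0.0
```

Request:
{"op": "carry_out", "data": {"increments": [[0, [16, -40, 0], 0], [0, [16, -40, 0], 0], [0, [16, -40, 0], 0], [0, [16, -40, 0], 0], [0, [8, -20, 0], 0], [0, [0, 0, 0], 0], [0, [0, 0, 0], 0], [0, [0, 0, 0], 0]]}}

```text
time: 2.5
tool_pos: [0.4984, 0.1458, 0.2994]
ee_rot: [3.141, 0.0, -0.001]
wrist_force: [-0.4, 0.3, 0.5]
width: 0.0941
finger_force: 0.0
```

```bash
python3 - <<'E'
from h import *
c=robot.get_calibration("wrist"); img=robot.snapshot("wrist"); cv2.imwrite("pics/w1.png",img)
import pickle; pickle.dump(c,open("pics/w1.pkl","wb"))
for p in posts(c,img,amin=800): print(p)
o=robot.get_obs(); print(o['tool_pos'],np.degrees(o['ee_rot']),o['joint_positions'])
E
```

```text
(array([0.3797, 0.1701]), 120.4, np.float64(0.0974), np.float64(0.0254), array([259., 265.]))
[0.49851159 0.14561182 0.29960848] [ 1.79975715e+02 -8.30942952e-03 -6.58841791e-02] [ 1.75274941e-01  1.68858883e-02  1.28696424e+00 -4.58975948e-04
  1.83767411e+00  1.74710014e+00]
```

View pics/w1.png

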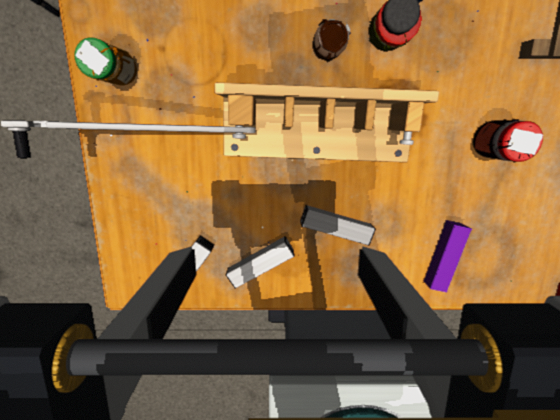

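```bash
python3 - <<'E'
from h import *
img=cv2.imread("pics/w1.png"); cv2.imwrite("pics/w1c.png",cv2.resize(img[75:170,210:445],None,fx=3.4,fy=3.4,interpolation=cv2.INTER_CUBIC))
E
```

```text
(no output)
```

View pics/w1c.png

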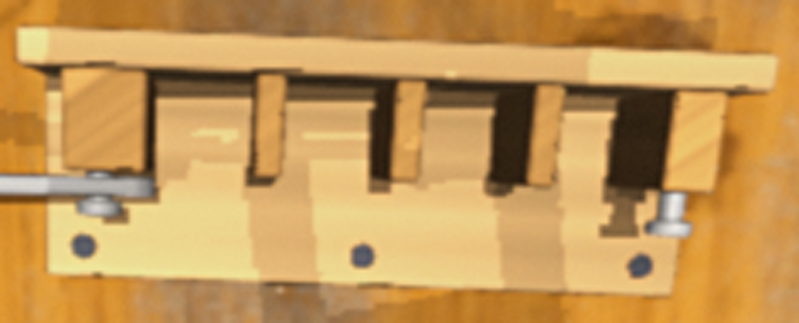

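```bash
python3 - <<'E'
from h import *
import pickle; c=pickle.load(open("pics/w1.pkl","rb"))
f=lambda l,z: ray(c,np.array(l)/3.4+[210,75],z)[:,:2]
B=f([(20,65),(775,90)],.07); print('back',B.round(4))
F=f([(50,272),(672,294)],.008); print('front',F.round(4))
for n,D in(('back',B),('front',F)): print(np.degrees(np.arctan2(*(D[0]-D[1]))), np.linalg.norm(D[0]-D[1]))
D=f([(148,165),(256,177),(282,177),(392,180),(420,180),(528,184),(556,184),(667,188)],.07); print(D.round(4))
u=(D[0]-D[-1]);u/=np.linalg.norm(u); print(np.round((D-D[-1])@u,4))
print('frontmid',f([(84,246),(362,256),(640,266)],.008).round(4))
print('bolts',f([(100,208),(668,228)],.055).round(4), 'bolt2 shaft base',f([(672,192)],.055).round(4))
p=ray(c,[(18,125),(22,157)],.128); print('pin',p.round(4))
E
```

```text
back [[ 0.6048  0.2122]
 [ 0.5968 -0.0348]]
front [[ 0.532   0.2147]
 [ 0.5231 -0.0321]]
1.8499497128369204 0.24711095577360112
2.075292066274223 0.2470008121435903
[[ 0.5733  0.1711]
 [ 0.5694  0.1351]
 [ 0.5694  0.1264]
 [ 0.5684  0.0896]
 [ 0.5684  0.0803]
 [ 0.567   0.044 ]
 [ 0.567   0.0347]
 [ 0.5657 -0.0026]]
[0.1739 0.1378 0.1291 0.0923 0.0829 0.0467 0.0373 0.    ]
frontmid [[ 0.5421  0.2009]
 [ 0.5381  0.0916]
 [ 0.5341 -0.0184]]
bolts [[ 0.5587  0.1891]
 [ 0.5516 -0.01  ]] bolt2 shaft base [[ 0.5639 -0.0102]]
pin [[0.5727 0.3949 0.128 ]
 [0.542  0.3973 0.128 ]]
```

```bash
cat >> h.py <<'E'
def to(xy,z=None,yaw=None):
    """print tool-frame shift (mm) in yaw given (deg, after turning) and twist needed"""
    o=robot.get_obs(); y0=np.degrees(o['ee_rot'][2]); yaw=y0 if yaw is None else yaw
    d=np.array([*xy,o['tool_pos'][2] if z is None else z])-o['tool_pos']; a=np.radians(yaw)
    print('twist',round((y0-yaw+180)%360-180,2),'shift',np.round(1000*np.array([np.cos(a)*d[0]+np.sin(a)*d[1],np.sin(a)*d[0]-np.cos(a)*d[1],-d[2]]),1),'at',np.round(o['tool_pos'],4),round(y0,2),'w',round(o['width'],4),'ff',round(o['finger_force'],1),'F',np.round(o['wrist_force'],1))
E
python3 -c "
from h import *
to((.4253,.0243),.06,73.6)"
```

```text
twist -73.67 shift [-137.   -36.   239.6] at [0.4985 0.1456 0.2996] -0.07 w 0.094 ff 0.0 F [ 0.5 -0.3 -0.8]
```

Request:
{"op": "carry_out", "data": {"increments": [[0, [0, 0, 10], -8.2], [0, [0, 0, 10], -8.2], [0, [0, 0, 10], -8.2], [0, [0, 0, 10], -8.2], [0, [0, 0, 10], -8.2], [0, [0, 0, 10], -8.2], [0, [0, 0, 10], -8.2], [0, [0, 0, 10], -8.2]]}}

```text
time: 3.35
tool_pos: [0.4986, 0.1454, 0.2195]
ee_rot: [3.141, -0.0, 1.149]
wrist_force: [0.1, -0.3, 0.6]
width: 0.094
finger_force: 0.0
```

Request:
{"op": "carry_out", "data": {"increments": [[120, [0, 0, 10], -8.1], [120, [-20, -5, 20], 0], [120, [-23, -6, 25], 0], [120, [-24, -6, 25], 0], [120, [-24, -6, 25], 0], [120, [-23, -6, 25], 0], [120, [-23, -7, 20], 0], [120, [0, 0, 10], 0]]}}

```text
time: 4.15
tool_pos: [0.4231, 0.023, 0.0576]
ee_rot: [-3.139, 0.002, 1.282]
wrist_force: [-0.7, -0.0, -0.9]
width: 0.0496
finger_force: 0.0
```

Request:
{"op": "carry_out", "data": {"increments": [[120, [0, 0, 0], 0], [120, [0, 0, 0], 0]]}}

```text
time: 4.35
tool_pos: [0.4269, 0.0254, 0.0605]
ee_rot: [3.14, -0.001, 1.286]
wrist_force: [0.3, -0.6, 0.1]
width: 0.0501
finger_force: 0.0
```

```bash
python3 - <<'E'
from h import *
to((.4253,.0243),.017,73.6)
c=robot.get_calibration("wrist"); img=robot.snapshot("wrist"); cv2.imwrite("pics/w2.png",img)
for p in posts(c,img,amin=800): print(p)
E
```

```text
twist 0.1 shift [-1.5 -1.2 43.5] at [0.4269 0.0254 0.0605] 73.7 w 0.0501 ff 0.0 F [ 0.3 -0.6  0.1]
```

View pics/w2.png

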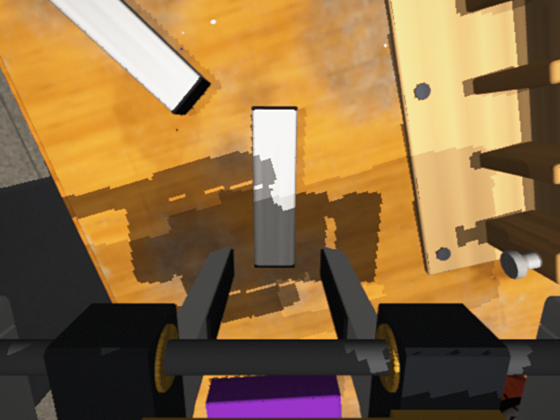

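```bash
python3 - <<'E'
from h import *
c=robot.get_calibration("wrist"); P=ray(c,[(275,268),(275,106)],.026); print(P.round(4), P.mean(0), np.linalg.norm(P[0]-P[1])); d=(P[1]-P[0])/np.linalg.norm(P[0]-P[1]); print(np.degrees(np.arctan2(d[1],d[0])))
to((P[0]+.012*d)[:2],.017,73.6)
E
```

```text
[[0.4222 0.0127 0.026 ]
 [0.4503 0.1082 0.026 ]] [0.4362499 0.0604737 0.026    ] 0.0995485994383536
73.642579156549
twist 0.14 shift [-1.8 -1.2 43.9] at [0.4273 0.0256 0.0609] 73.74 w 0.0496 ff 0.0 F [ 0.1 -0.3 -0.4]
```

Request:
{"op": "carry_out", "data": {"increments": [[120, [-1, -1, 10], 0], [120, [0, 0, 15], 0], [120, [0, 0, 12], 0], [120, [0, 0, 6], 0], [183, [0, 0, 0], 0], [183, [0, 0, 0], 0], [183, [0, 0, 0], 0], [183, [0, 0, 0], 0]]}}

```text
time: 5.2
tool_pos: [0.4251, 0.0246, 0.0171]
ee_rot: [3.14, -0.0, 1.287]
wrist_force: [0.6, -0.4, -0.4]
width: 0.0269
finger_force: 0.0
```

Request:
{"op": "carry_out", "data": {"increments": [[188, [0, 0, 0], 0], [188, [0, 0, 0], 0], [188, [0, 0, 0], 0]]}}

```text
time: 5.5
tool_pos: [0.4251, 0.0246, 0.017]
ee_rot: [3.14, -0.0, 1.287]
wrist_force: [-0.2, 0.4, 2.8]
width: 0.0256
finger_force: 30.0
```

Request:
{"op": "carry_out", "data": {"increments": [[193, [0, 0, 0], 0], [193, [0, 0, 0], 0], [193, [0, 0, 0], 0]]}}

```text
time: 5.8
tool_pos: [0.4251, 0.0246, 0.017]
ee_rot: [3.14, -0.0, 1.287]
wrist_force: [-0.8, -0.5, 5.0]
width: 0.0258
finger_force: 30.0
```

```bash
python3 - <<'E'
from h import *
cv2.imwrite("pics/w3.png",robot.snapshot("wrist"))
E
```

Request:
{"op": "carry_out", "data": {"increments": [[188, [0, 0, -2], 0], [188, [0.5, 0, -2], 0], [188, [0.5, 0, -2], 0], [188, [0, 0, 0], 0], [188, [0, 0, 0], 0]]}}

```text
time: 6.35
tool_pos: [0.4246, 0.0256, 0.0222]
ee_rot: [-3.141, 0.0, 1.287]
wrist_force: [-0.1, -0.7, -1.5]
width: 0.0256
finger_force: 30.0
```

```bash
python3 - <<'E'
from h import *
a=cv2.imread("pics/w3.png"); b=robot.snapshot("wrist"); cv2.imwrite("pics/w4.png",b)
cv2.imwrite("pics/w34.png",cv2.resize(np.hstack([a[60:330,190:370],b[60:330,190:370]]),None,fx=2,fy=2))
for i in (a,b):
    m=grey(i,100); m[:,:200]=0;m[:,360:]=0
    print([np.round(r,1).tolist() if not isinstance(r,float) else r for R_ in rects(m,500) for r in R_])
to((0,0))
E
```

```text
[[277.0, 199.5], [193.0, 56.0], 90.0]
[[277.0, 199.5], [193.0, 56.0], 90.0]
twist 0.0 shift [-143.5 -400.4   -0. ] at [0.4246 0.0256 0.0222] 73.73 w 0.026 ff 30.0 F [ 0.8  0.5 -2. ]
```

View pics/w34.png

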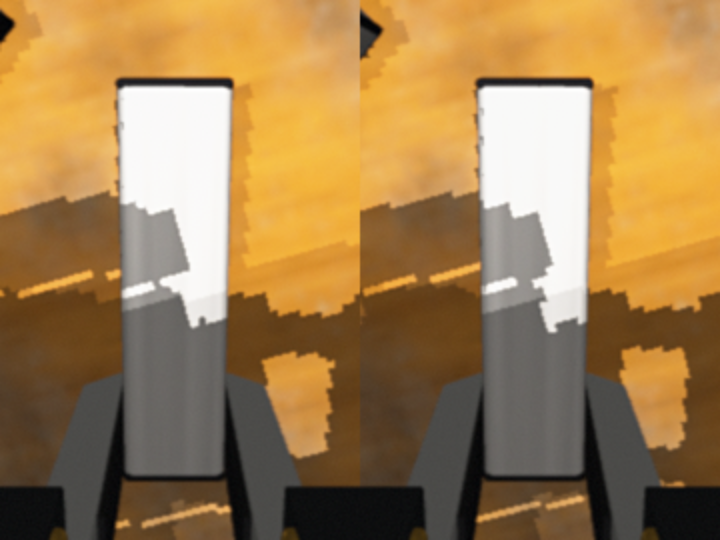

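Request:
{"op": "carry_out", "data": {"increments": [[188, [-0.5, 0, 3], 0], [188, [-0.5, 0, 3], 0], [187, [0, 0, 0], 0], [187, [0, 0, 0], 0]]}}

```text
time: 6.8
tool_pos: [0.4247, 0.0247, 0.017]
ee_rot: [3.142, -0.0, 1.287]
wrist_force: [-2.0, 0.4, 4.1]
width: 0.0257
finger_force: 30.0
```

Request:
{"op": "carry_out", "data": {"increments": [[186, [0, 0, 0], 0], [186, [0, 0, 0], 0]]}}

```text
time: 7.0
tool_pos: [0.4246, 0.0247, 0.017]
ee_rot: [3.141, -0.0, 1.287]
wrist_force: [-2.4, -0.1, 5.5]
width: 0.0257
finger_force: 18.9
```

Request:
{"op": "carry_out", "data": {"increments": [[185, [0, 0, 0], 0], [185, [0, 0, 0], 0]]}}

```text
time: 7.2
tool_pos: [0.4246, 0.0247, 0.017]
ee_rot: [3.142, -0.0, 1.287]
wrist_force: [-2.7, 0.5, 5.2]
width: 0.0261
finger_force: 6.6
```

Request:
{"op": "carry_out", "data": {"increments": [[184, [0, 0, 0], 0], [184, [0, 0, 0], 0]]}}

```text
time: 7.4
tool_pos: [0.4247, 0.0246, 0.0162]
ee_rot: [3.141, 0.0, 1.287]
wrist_force: [0.2, 0.1, -0.0]
width: 0.0264
finger_force: 0.0
```

Request:
{"op": "carry_out", "data": {"increments": [[184.7, [0, 0, 0], 0], [184.7, [0, 0, 0], 0], [184.7, [0, 0, 0], 0]]}}

```text
time: 7.7
tool_pos: [0.4246, 0.0246, 0.0162]
ee_rot: [3.142, 0.0, 1.287]
wrist_force: [0.9, 0.1, -0.0]
width: 0.0255
finger_force: 3.0
```

Request:
{"op": "carry_out", "data": {"increments": [[184.7, [0, 0, -2], 0], [184.7, [0.5, 0, -2], 0], [184.7, [0.5, 0, -2], 0], [184.7, [0, 0, 0], 0], [184.7, [0, 0, 0], 0]]}}

```text
time: 8.2
tool_pos: [0.425, 0.0256, 0.0226]
ee_rot: [3.141, -0.0, 1.287]
wrist_force: [-0.3, -0.9, -0.4]
width: 0.0263
finger_force: 3.0
```

```bash
cat >> h.py <<'E'
def edge(n):
    b=robot.snapshot("wrist"); cv2.imwrite(f"pics/{n}.png",b); m=grey(b,100); m[:,:200]=0;m[:,360:]=0
    for r in rects(m,500): print(np.round(r[0],1),np.round(r[1],1),r[2])
E
python3 - <<'E'
from h import *
edge("w5"); to((0,0))
E
```

```text
[276. 199.] [194.  54.] 90.0
twist 0.0 shift [-143.6 -400.8   -0. ] at [0.425  0.0256 0.0226] 73.73 w 0.0258 ff 3.0 F [-1.2  0.5 -1. ]
```

Request:
{"op": "carry_out", "data": {"increments": [[184.7, [-0.5, 0, 3], 0], [184.7, [-0.5, 0, 3], 0], [150, [0, 0, 0], 0], [150, [-5, 0, -6], 0], [150, [-5.5, 0, -5.5], 0], [183, [0, 0, 0], 0], [184.8, [0, 0, 0], 0], [184.8, [0, 0, 0], 0]]}}

```text
time: 9.05
tool_pos: [0.4217, 0.0145, 0.0281]
ee_rot: [3.141, -0.0, 1.287]
wrist_force: [1.5, -0.0, 0.8]
width: 0.0261
finger_force: 0.5
```

Request:
{"op": "carry_out", "data": {"increments": [[184.8, [0, 0, -2], 0], [184.8, [0.5, 0, -2], 0], [184.8, [0.5, 0, -2], 0], [184.8, [0.5, 0, -2], 0], [184.8, [0, 0, 0], 0], [184.8, [0, 0, 0], 0]]}}

```text
time: 9.65
tool_pos: [0.422, 0.0161, 0.036]
ee_rot: [3.142, -0.0, 1.287]
wrist_force: [0.1, 0.4, -1.1]
width: 0.026
finger_force: 3.3
```

```bash
python3 - <<'E'
from h import *
edge("w6"); to((0,0))
a=cv2.imread("pics/w5.png")[60:330,190:370];b=cv2.imread("pics/w6.png")[60:330,190:370]
s=robot.snapshot("scene"); cv2.imwrite("pics/s6.png",s)
c=robot.get_calibration("scene"); u,v=proj(c,[(.436,.06,.02)])[0].astype(int); print(u,v)
s=cv2.resize(s[v-45:v+45,u-60:u+60],(720,540),interpolation=cv2.INTER_CUBIC)[:540,:440]
cv2.imwrite("pics/w56.png",np.hstack([cv2.resize(b,(360,540)),s]))
E
```

```text
[276.5 174.5] [185.  51.] 90.0
twist 0.0 shift [-133.6 -400.6   -0. ] at [0.422  0.0161 0.0359] 73.74 w 0.0258 ff 3.3 F [ 0.5  0.5 -0.8]
316 230
```

View pics/w56.png

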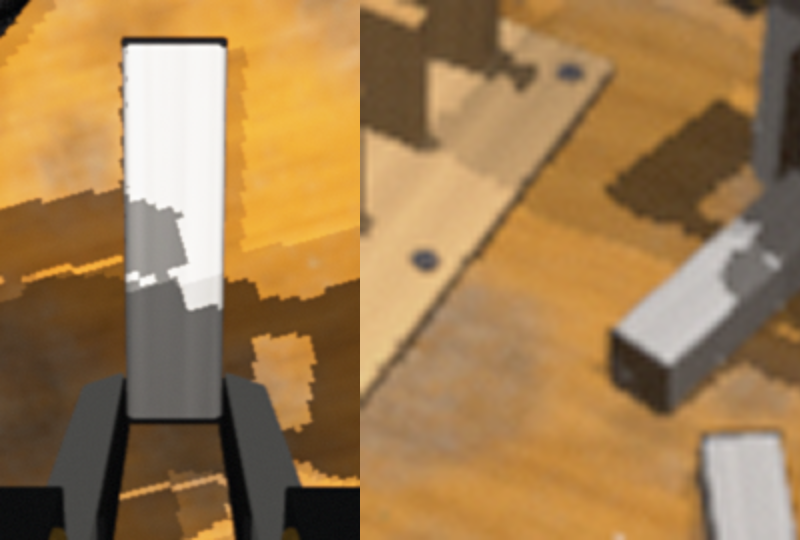

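```bash
cat >> h.py <<'E'
def rows(n,col=276):
    g=cv2.cvtColor(cv2.imread(f"pics/{n}.png"),cv2.COLOR_BGR2HSV)[...,2][:,col-6:col+6].mean(1); d=np.gradient(g); return [(int(i),int(g[i])) for i in range(1,419) if abs(d[i])>12]
E
python3 - <<'E'
from h import *
c=robot.get_calibration("wrist")
print(rows("w6"))
for r in (78,79,80):
  for z in (.026,.034):
    f=ray(c,[(276,r)],z)[0]
    for rn in (269,270): n=ray(c,[(276,rn)],.034)[0]; print(r,z,rn,np.linalg.norm(f-n).round(4))
E
```

```text
[(77, 220), (78, 140), (79, 43), (80, 33), (81, 82), (82, 191), (83, 252), (163, 234), (164, 205), (165, 188), (166, 165), (169, 172), (192, 152), (193, 177), (194, 205), (198, 193), (199, 176), (200, 163), (201, 145), (268, 96), (269, 49), (270, 15), (271, 24), (272, 63), (300, 114), (301, 148), (302, 188), (303, 197), (304, 163), (305, 117), (330, 113), (331, 147), (332, 186), (333, 212), (338, 211), (339, 98), (340, 22), (373, 37), (374, 64), (375, 166), (376, 239), (386, 218), (387, 153), (388, 68), (414, 64), (415, 105), (416, 143), (417, 129), (418, 76)]
78 0.026 269 0.0972
78 0.026 270 0.0978
78 0.034 269 0.096
78 0.034 270 0.0965
79 0.026 269 0.0967
79 0.026 270 0.0973
79 0.034 269 0.0955
79 0.034 270 0.0961
80 0.026 269 0.0963
80 0.026 270 0.0969
80 0.034 269 0.0951
80 0.034 270 0.0957
```

Request:
{"op": "carry_out", "data": {"increments": [[184.8, [1, 0, -3], 0], [184.8, [1, 0, -3.5], 0], [184.8, [1.4, 0, -3.5], 0], [184.8, [1.6, 0, -3.3], 0], [184.8, [1.7, 0, -3.3], 0], [184.8, [1.9, 0, -3.3], 0], [184.8, [2, 0, -3.2], 0], [184.8, [0, 0, 0], 0]]}}

```text
time: 10.55
tool_pos: [0.4254, 0.0264, 0.0597]
ee_rot: [3.141, -0.0, 1.287]
wrist_force: [-0.7, -0.7, -0.1]
width: 0.026
finger_force: 3.2
```

```bash
python3 - <<'E'
from h import *
edge("w7"); to((0,0))
b=cv2.imread("pics/w7.png")[20:330,190:370]
s=robot.snapshot("scene"); c=robot.get_calibration("scene"); u,v=proj(c,[(.436,.06,.03)])[0].astype(int)
s=cv2.resize(s[v-45:v+45,u-60:u+60],(720,540),interpolation=cv2.INTER_CUBIC)[:540,:480]
cv2.imwrite("pics/w7c.png",np.hstack([cv2.resize(b,(310,540)),s]))
E
```

```text
[276.5 179.5] [171.  45.] 90.0
twist 0.0 shift [-144.2 -400.9   -0. ] at [0.4253 0.0263 0.0594] 73.75 w 0.0262 ff 3.3 F [ 0.1 -0.7 -0.2]
```

View pics/w7c.png

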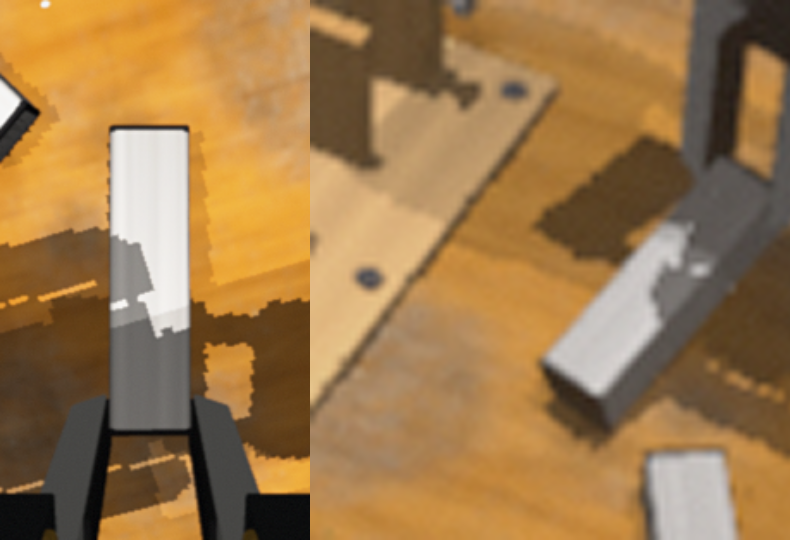

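Request:
{"op": "carry_out", "data": {"increments": [[184.8, [3.7, 0, -5.6], 0], [184.8, [4.2, 0, -5.4], 0], [184.8, [4.5, 0, -5], 0], [184.8, [4.9, 0, -4.7], 0], [184.8, [5.2, 0, -4.4], 0], [184.8, [5.5, 0, -4], 0], [184.8, [5.7, 0, -3.6], 0], [184.8, [0, 0, 0], 0]]}}

```text
time: 11.45
tool_pos: [0.4351, 0.0592, 0.0925]
ee_rot: [3.14, -0.001, 1.288]
wrist_force: [-1.0, -1.2, 1.4]
width: 0.026
finger_force: 3.4
```

```bash
cat >> h.py <<'E'
def look(n,p,k=60):
    edge(n); b=cv2.imread(f"pics/{n}.png")[20:330,190:370]; to((0,0))
    s=robot.snapshot("scene"); cv2.imwrite(f"pics/{n}s.png",s); c=robot.get_calibration("scene"); u,v=proj(c,[p])[0].astype(int)
    s=cv2.resize(s[v-k*3//4:v+k*3//4,u-k*2//3:u+k*2//3],(480,540),interpolation=cv2.INTER_CUBIC)
    cv2.imwrite(f"pics/{n}c.png",np.hstack([cv2.resize(b,(310,540)),s]))
E
python3 -c "
from h import *
look('w8',(.436,.08,.04))"
```

```text
[277.  172.5] [77. 40.] 90.0
twist 0.0 shift [-178.  -401.1   -0. ] at [0.4348 0.0589 0.0922] 73.78 w 0.0258 ff 3.4 F [ 0.1 -0.6  0.9]
```

View pics/w8c.png

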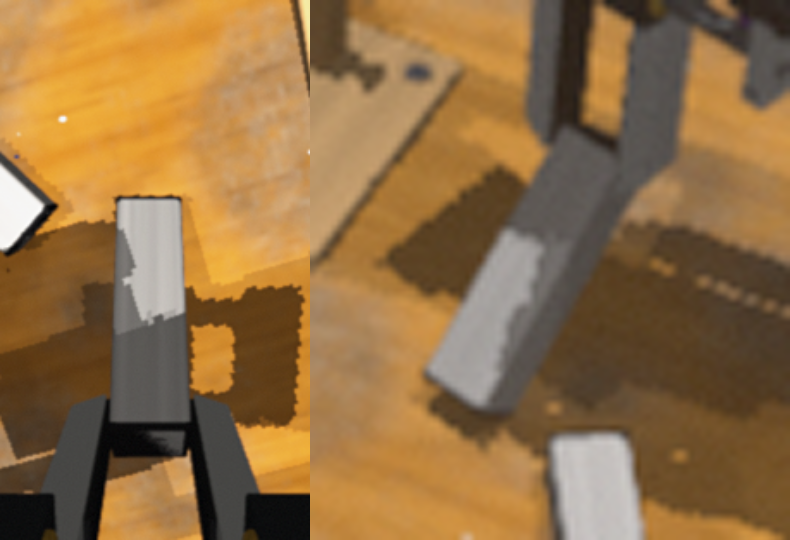

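Request:
{"op": "carry_out", "data": {"increments": [[184.8, [6, 0, -3.2], 0], [184.8, [6.2, 0, -2.8], 0], [184.8, [6.3, 0, -2.3], 0], [184.8, [6.5, 0, -1.9], 0], [184.8, [6.7, 0, -1.4], 0], [184.8, [6.7, 0, -0.9], 0], [184.8, [6.7, 0, -0.5], 0], [184.8, [6.8, 0, 0], 0]]}}

```text
time: 12.35
tool_pos: [0.4494, 0.1092, 0.1051]
ee_rot: [3.141, -0.001, 1.287]
wrist_force: [-0.2, -0.2, 1.1]
width: 0.0261
finger_force: 3.6
```

Request:
{"op": "carry_out", "data": {"increments": [[184.8, [6.8, 0, 0.4], 0], [184.8, [6, 0, 0.9], 0], [184.8, [3, 0, 0.7], 0], [184.8, [0, 0, 0.5], 0], [184.8, [0, 0, 0], 0]]}}

```text
time: 12.85
tool_pos: [0.4538, 0.1241, 0.1027]
ee_rot: [3.141, -0.001, 1.287]
wrist_force: [-0.3, 0.6, 5.0]
width: 0.026
finger_force: 3.7
```

```bash
python3 -c "
from h import *
look('w9',(.452,.115,.06)); print(rows('w9'))
c=robot.get_calibration('wrist'); print(proj(c,[(.4503+.03*.282,.1082+.03*.959,.1)]))"
```

```text
twist 0.0 shift [-246.1 -400.9   -0. ] at [0.4538 0.124  0.1027] 73.74 w 0.0261 ff 3.7 F [0.1 1.4 5.4]
[(181, 211), (182, 186), (183, 147), (184, 123), (185, 111), (207, 70), (257, 63), (258, 31), (300, 20), (301, 114), (302, 214), (338, 195), (339, 90), (340, 21), (374, 60), (375, 152), (376, 226), (416, 240), (417, 210), (418, 107)]
[[279.20565667 245.67274966]]
```

View pics/w9c.png

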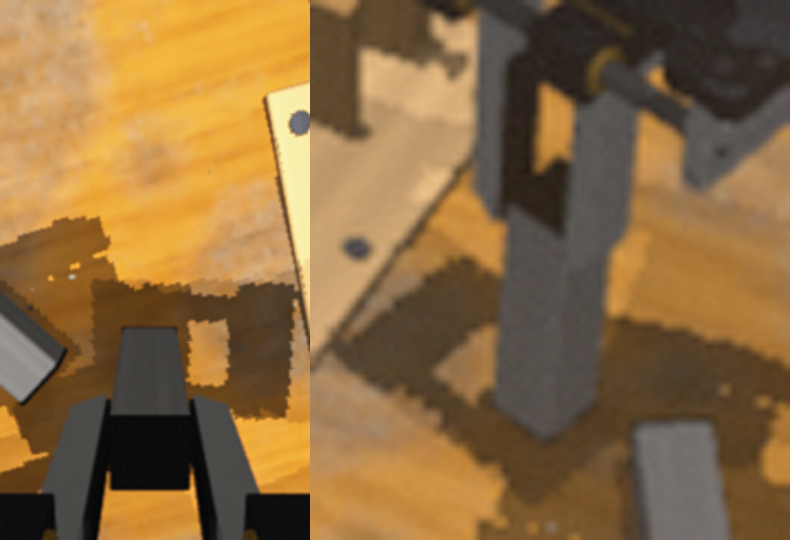

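```bash
python3 -c "
from h import *
c=robot.get_calibration('wrist'); d=np.array([.2818,.9595])
for r,z in((206,0),(208,0),(257,.1),(258,.1),(300,.1)): print(r,z,((ray(c,[(277,r)],z)[0][:2]-[.4503,.1082])@d*1000).round(1))
print('tcp',((robot.get_obs()['tool_pos'][:2]-[.4503,.1082])@d*1000).round(1))"
```

```text
206 0 26.5
208 0 24.8
257 0.1 23.5
258 0.1 22.9
300 0.1 -2.2
tcp 16.1
```

Request:
{"op": "carry_out", "data": {"increments": [[175, [0, 0, 0], 0], [160, [0, 0, 0], 0], [150, [0, 0, 0], 0], [150, [-2, 0, 6], 0], [150, [-2, 0, 7], 0], [180, [0, 0, 0], 0], [183, [0, 0, 0], 0], [200, [0, 0, 0], 0]]}}

```text
time: 13.75
tool_pos: [0.4522, 0.1196, 0.0891]
ee_rot: [-3.141, 0.0, 1.287]
wrist_force: [-0.1, 0.1, -1.6]
width: 0.026
finger_force: 30.0
```

Request:
{"op": "carry_out", "data": {"increments": [[200, [0, 0, 0], 0], [200, [0, 0, 0], 0]]}}

```text
time: 13.95
tool_pos: [0.4522, 0.1197, 0.0891]
ee_rot: [-3.141, 0.0, 1.287]
wrist_force: [0.2, -0.4, -2.1]
width: 0.0253
finger_force: 30.0
```

```bash
cat >> h.py <<'E'
def upr(n):
    b=robot.snapshot("wrist"); cv2.imwrite(f"pics/{n}.png",b); c=robot.get_calibration('wrist'); o=robot.get_obs(); a=o['ee_rot'][2]; d=np.array([np.cos(a),np.sin(a)])
    for r,v in rows(n):
        if 170<r<310: print(r,v,'z0 %.1f  z.1 %.1f'%tuple((ray(c,[(277,r)],z)[0][:2]-o['tool_pos'][:2])@d*1000 for z in(0,.1)))
    to((0,0))
E
python3 -c "
from h import *
upr('w10')"
```

```text
184 212 z0 31.1  z.1 49.6
185 192 z0 30.3  z.1 49.1
186 164 z0 29.5  z.1 48.6
187 150 z0 28.7  z.1 48.2
188 125 z0 28.0  z.1 47.7
205 70 z0 14.5  z.1 39.6
252 60 z0 -24.7  z.1 15.8
253 37 z0 -25.6  z.1 15.3
254 14 z0 -26.4  z.1 14.8
257 9 z0 -29.1  z.1 13.2
258 42 z0 -29.9  z.1 12.6
259 94 z0 -30.8  z.1 12.1
264 90 z0 -35.2  z.1 9.4
265 72 z0 -36.1  z.1 8.9
268 78 z0 -38.8  z.1 7.3
272 68 z0 -42.4  z.1 5.1
273 42 z0 -43.3  z.1 4.6
284 25 z0 -53.3  z.1 -1.5
285 55 z0 -54.2  z.1 -2.0
289 54 z0 -57.9  z.1 -4.3
290 36 z0 -58.8  z.1 -4.8
293 32 z0 -61.6  z.1 -6.5
298 43 z0 -66.3  z.1 -9.4
299 18 z0 -67.2  z.1 -9.9
300 18 z0 -68.2  z.1 -10.5
301 111 z0 -69.1  z.1 -11.1
302 210 z0 -70.1  z.1 -11.6
twist 0.0 shift [-241.6 -400.6   -0. ] at [0.4522 0.1197 0.0891] 73.74 w 0.0261 ff 30.0 F [-0.4  0.3 -2. ]
```

Request:
{"op": "carry_out", "data": {"increments": [[200, [0, 0, -10], 0], [200, [0, 0, -15], -4.8], [200, [0, 0, -20], -4.8], [200, [0, 0, -20], -4.7], [200, [0, 0, -16], 0], [200, [0, 0, 0], 0], [200, [0, 0, 0], 0]]}}

```text
time: 14.7
tool_pos: [0.4524, 0.1197, 0.1706]
ee_rot: [3.141, -0.0, 1.536]
wrist_force: [-0.5, 0.8, -1.9]
width: 0.0259
finger_force: 30.0
```

```bash
python3 -c "
from h import *
to((.5824,.0139),.17,88)"
```

```text
twist 0.03 shift [-101.2  133.6    0.6] at [0.4524 0.1197 0.1706] 88.03 w 0.0259 ff 30.0 F [-0.5  0.8 -1.9]
```

Request:
{"op": "carry_out", "data": {"increments": [[200, [-10, 12, 0], 0], [200, [-17, 22, 0], 0], [200, [-17, 23, 0], 0], [200, [-17, 23, 0], 0], [200, [-17, 23, 0], 0], [200, [-14, 20, 0], 0], [200, [-9, 10.6, 0], 0], [200, [0, 0, 0], 0]]}}

```text
time: 15.5
tool_pos: [0.5829, 0.0124, 0.1685]
ee_rot: [-3.139, 0.0, 1.534]
wrist_force: [-0.3, 0.8, -2.4]
width: 0.026
finger_force: 30.0
```

Request:
{"op": "carry_out", "data": {"increments": [[200, [0, 0, 0], 0], [200, [0, 0, 0], 0]]}}

```text
time: 15.7
tool_pos: [0.5816, 0.0148, 0.1701]
ee_rot: [-3.141, -0.0, 1.537]
wrist_force: [0.9, 0.2, -2.0]
width: 0.0256
finger_force: 30.0
```

```bash
python3 -c "
from h import *
to((.5824,.0139),.098,88)
b=robot.snapshot('wrist'); cv2.imwrite('pics/w11.png',b)
t=robot.snapshot('top'); cv2.imwrite('pics/t11.png',t)
s=robot.snapshot('scene'); cv2.imwrite('pics/s11.png',s)
for p in posts(robot.get_calibration('top'),t): print(p)
cv2.imwrite('pics/m11.png',np.hstack([b[100:400,130:430],cv2.resize(t[120:220,200:350],(450,300)),]))
"
```

```text
twist 0.08 shift [-0.9  0.8 72.1] at [0.5816 0.0148 0.1701] 88.08 w 0.0256 ff 30.0 F [ 0.9  0.2 -2. ]
(array([ 0.1137, -0.1419]), 179.0, np.float64(0.0864), np.float64(0.0212), array([384., 398.]))
(array([0.3652, 0.3188]), 143.7, np.float64(0.097), np.float64(0.0251), array([168., 278.]))
(array([0.3797, 0.17  ]), 120.7, np.float64(0.0974), np.float64(0.0266), array([237., 271.]))
```

View pics/m11.png

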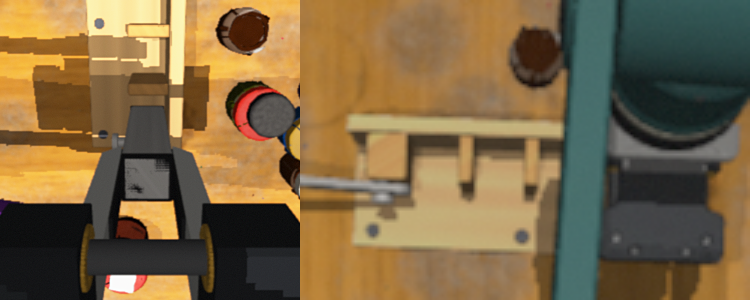

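```bash
python3 -c "
from h import *
c=robot.get_calibration('wrist'); b=cv2.imread('pics/w11.png')
for r in (168,172,176,188,195,202,206,209): print(r,b[r,248:322:2].max(1).tolist())
def L(r,col,z): return ((ray(c,[(col,r)],z)[0][:2]-[.5838,.0848])@np.array([[.9994,.0345],[-.0345,.9994]])*1000).round(1)
for col in (299,300,301): print('bb',col,L(160,col,.07),L(200,col,.07))
for col in (256,258,260,297,299): print('post',col,L(208,col,.081))
for r in (175,180,196,198,200): print('div',r,L(r,278,.07))
cv2.imwrite('pics/m12.png',cv2.resize(b[150:300,210:350],None,fx=4,fy=4,interpolation=cv2.INTER_CUBIC))
"
```

```text
168 [180, 176, 171, 167, 166, 166, 166, 167, 170, 171, 178, 180, 177, 170, 167, 168, 167, 162, 162, 166, 175, 179, 187, 179, 79, 100, 250, 253, 252, 252, 252, 252, 255, 166, 87, 93, 95]
172 [180, 176, 173, 168, 166, 163, 167, 158, 144, 147, 149, 152, 151, 148, 148, 147, 145, 139, 140, 144, 150, 154, 161, 172, 82, 102, 251, 253, 252, 252, 252, 252, 255, 143, 101, 104, 104]
176 [127, 125, 121, 121, 127, 128, 114, 81, 78, 80, 82, 81, 82, 83, 84, 86, 83, 84, 83, 83, 82, 80, 79, 76, 82, 114, 252, 253, 252, 252, 252, 252, 255, 131, 101, 103, 102]
188 [130, 126, 123, 121, 116, 106, 121, 125, 124, 123, 119, 121, 122, 128, 130, 128, 128, 124, 125, 126, 127, 124, 119, 120, 123, 87, 122, 134, 134, 136, 138, 140, 126, 101, 106, 105, 103]
195 [128, 125, 122, 117, 118, 114, 103, 101, 101, 103, 105, 107, 107, 104, 104, 103, 104, 105, 104, 104, 107, 110, 113, 96, 76, 78, 126, 134, 133, 133, 135, 136, 119, 99, 103, 104, 105]
202 [128, 126, 121, 116, 116, 118, 116, 118, 122, 121, 126, 130, 127, 124, 123, 121, 120, 116, 118, 123, 127, 130, 136, 109, 70, 76, 242, 248, 247, 248, 249, 251, 219, 82, 92, 101, 105]
206 [129, 125, 120, 117, 117, 117, 74, 51, 63, 63, 64, 62, 62, 60, 61, 60, 61, 59, 60, 61, 59, 63, 52, 84, 71, 77, 243, 247, 248, 248, 249, 251, 196, 76, 86, 95, 102]
209 [129, 127, 123, 116, 116, 118, 76, 68, 72, 73, 69, 69, 68, 68, 67, 67, 68, 70, 69, 69, 69, 68, 67, 74, 69, 81, 244, 248, 247, 248, 249, 252, 185, 74, 89, 97, 95]
bb 299 [ 17.6 -21.8] [ 18.2 -54. ]
bb 300 [ 18.3 -21.8] [ 19. -54.]
bb 301 [ 19.1 -21.8] [ 19.8 -54. ]
post 256 [-16.1 -57.9]
post 258 [-14.5 -57.9]
post 260 [-13.  -57.9]
post 297 [ 16.  -57.9]
post 299 [ 17.5 -57.9]
div 175 [  1.1 -33.7]
div 180 [  1.1 -37.7]
div 196 [  1.1 -50.7]
div 198 [  1.2 -52.4]
div 200 [  1.2 -54. ]
```

View pics/m12.png

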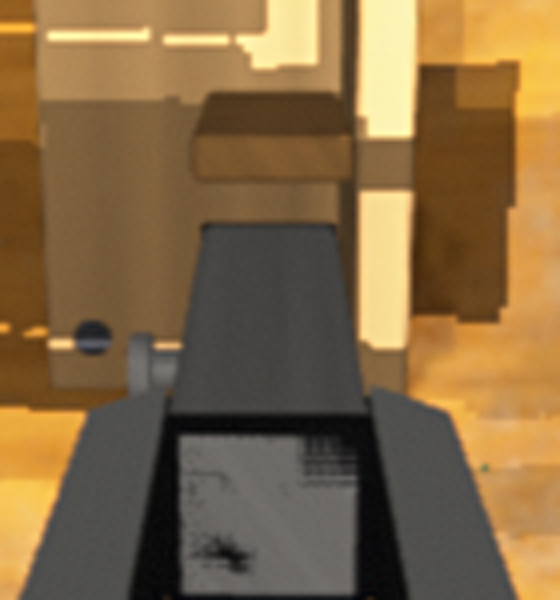

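Request:
{"op": "carry_out", "data": {"increments": [[200, [1, 0.8, 4], 0], [200, [0, 0, 10], 0], [200, [0, 0, 12], 0], [200, [0, 0, 12], 0], [200, [0, 0, 12], 0], [200, [0, 0, 10], 0], [200, [0, 0, 7], 0], [200, [0, 0, 4], 0]]}}

```text
time: 16.65
tool_pos: [0.5828, 0.0151, 0.0981]
ee_rot: [-3.14, 0.0, 1.536]
wrist_force: [-0.7, -0.2, -3.1]
width: 0.026
finger_force: 30.0
```

Request:
{"op": "carry_out", "data": {"increments": [[200, [0, 0, 1.5], 0], [200, [0, 0, 0], 0], [200, [0, 0, 0], 0]]}}

```text
time: 16.95
tool_pos: [0.5836, 0.0151, 0.0984]
ee_rot: [3.14, 0.0, 1.536]
wrist_force: [-0.1, 0.7, -1.6]
width: 0.0254
finger_force: 30.0
```

Request:
{"op": "carry_out", "data": {"increments": [[200, [0, 0, 1], 0], [200, [0, 0, 0], 0], [184.5, [0, 0, 0], 0], [183, [0, 0, 0], 0], [170, [0, 0, 0], 0], [140, [0, 0, 0], 0], [140, [0, 0, 0], 0]]}}

```text
time: 17.65
tool_pos: [0.5834, 0.0151, 0.097]
ee_rot: [3.141, 0.0, 1.536]
wrist_force: [0.8, 0.7, 0.3]
width: 0.0412
finger_force: 0.0
```

Request:
{"op": "carry_out", "data": {"increments": [[120, [0, 0, -10], 0], [120, [0, 0, -25], 0], [120, [0, 0, -40], 0], [120, [0, 0, -40], 0], [120, [0, 0, -10], 0], [120, [0, 0, 0], 0], [120, [0, 0, 0], 0]]}}

```text
time: 18.35
tool_pos: [0.5827, 0.0151, 0.2205]
ee_rot: [-3.14, 0.0, 1.536]
wrist_force: [-0.2, 0.0, -1.0]
width: 0.0498
finger_force: 0.0
```

```bash
python3 -c "
from h import *
b=robot.snapshot('wrist'); cv2.imwrite('pics/w13.png',b); c=robot.get_calibration('wrist')
for t in ((170,45),(60,90),(40,60)):
  m=((b.max(2)<60)).astype(np.uint8)
P=proj(c,[(.5838+.0345*-.069+dx,.0158+dy,.108) for dx in(-.013,.013) for dy in (-.013,.013)]); print(P.round(0))
x0,y0=P.min(0).astype(int)-12; x1,y1=P.max(0).astype(int)+12
g=b.max(2); print(y0,x0); print(g[y0:y1:5,x0:x1:3])
to((0,0))
t=robot.snapshot('top')
for p in posts(robot.get_calibration('top'),t): print(p)
"
```

```text
[[262. 230.]
 [261. 200.]
 [292. 229.]
 [292. 199.]]
187 248
[[128 131 124 118 118 122  71  73  73  68  69  71  72  70  86  71 132 136
  136]
 [129 129 124 117 118 116  67  71  70  69  70  71  73  72  69  71 133 134
  138]
 [125 129 122 119 118  96  67  66  67  69  67  68  69  68  67  69 133 136
  137]
 [128 129 124 116 119  47  15  16  18  15  17  16  14  16  16  47 135 135
  136]
 [126 129 124 117 118  45  15  17  14  13  17  18  17  16  17  47 131 135
  135]
 [126 127 122 116 118  31  13  17  16  16  17  14  15  16  15  47 132 135
  135]
 [119 122 122 115 112  31  16  18  15  16  14  16  14  16  17  55 132 133
  133]
 [110  88  88  87  87  65  14  18  10  15  17  14  16  15  15  58 132 134
  136]
 [113  99 105 103  96  90  52  50  50  56  52  55  51  50  50  70 133 134
  137]
 [ 83  91 107  90  83 129 126 124 239 241 251 131 129 120 118  85 129 132
  130]
 [233 227 227 220 196 140 139 137 148 213 225 239 236 236 235 130 248 247
  250]]
twist 0.0 shift [ -35.2 -581.4   -0. ] at [0.5822 0.0152 0.2195] 88.03 w 0.0497 ff 0.0 F [ 0.1  0.8 -0.4]
(array([0.3652, 0.3188]), 143.7, np.float64(0.097), np.float64(0.0251), array([168., 278.]))
(array([0.3795, 0.1698]), 120.2, np.float64(0.0975), np.float64(0.0265), array([237., 271.]))
```

Request:
{"op": "carry_out", "data": {"increments": [[120, [0, 0, 0], -8.1], [120, [0, 0, 0], -8.1], [120, [0, 0, 0], -8.1], [120, [0, 0, 0], -8.1], [120, [0, 0, 0], 0], [120, [0, 0, 0], 0]]}}

```text
time: 19.05
tool_pos: [0.5826, 0.0151, 0.2202]
ee_rot: [-3.139, -0.001, 2.099]
wrist_force: [0.0, 0.5, -0.5]
width: 0.0496
finger_force: 0.0
```

```bash
python3 -c "
from h import *
to((.4042,.1283),.06,120.4)"
```

```text
twist -0.14 shift [187.9 -96.6 160.2] at [0.5826 0.0151 0.2202] 120.26 w 0.0496 ff 0.0 F [ 0.   0.5 -0.5]
```

Request:
{"op": "carry_out", "data": {"increments": [[120, [20, -10, 0], 0], [120, [30, -16, 0], 0], [120, [35, -18, 10], 0], [120, [35, -18, 30], 0], [120, [35, -18, 40], 0], [120, [23, -12, 40], 0], [120, [10, -4.6, 25], 0], [120, [0, 0, 15], 0]]}}

```text
time: 19.85
tool_pos: [0.4047, 0.1265, 0.0629]
ee_rot: [-3.137, -0.002, 2.101]
wrist_force: [-0.2, -0.5, -0.3]
width: 0.0496
finger_force: 0.0
```

Request:
{"op": "carry_out", "data": {"increments": [[120, [0, 0, 0], 0], [120, [0, 0, 0], 0]]}}

```text
time: 20.05
tool_pos: [0.4084, 0.1259, 0.0663]
ee_rot: [-3.141, 0.0, 2.101]
wrist_force: [0.1, 0.4, 0.7]
width: 0.0498
finger_force: 0.0
```

```bash
cat >> h.py <<'E'
def lying(n):
    """post under the wrist camera, along tool x: its ends in tool coords (mm from TCP)"""
    b=robot.snapshot("wrist"); cv2.imwrite(f"pics/{n}.png",b); c=robot.get_calibration('wrist'); o=robot.get_obs(); a=o['ee_rot'][2]
    f=lambda r,col:(lambda d:np.round(1000*np.array([np.cos(a)*d[0]+np.sin(a)*d[1],np.sin(a)*d[0]-np.cos(a)*d[1]]),1))(ray(c,[(col,r)],.026)[0]-o['tool_pos'])
    m=grey(b,85); m[:,:150]=0; m[:,400:]=0
    for r in rects(m,800): print('rect',np.round(r[0]),np.round(r[1]),round(r[2],1),[f(q[1],q[0]).tolist() for q in cv2.boxPoints(r)])
    for r,v in rows(n):
        if r<320: print((r,v,f(r,277)[0]),end=' ')
    print(); to((0,0))
E
python3 -c "
from h import *
lying('w14')"
```

```text
rect [272. 158.] [157.  43.] 90.0 [[100.5, -15.8], [100.5, 8.8], [5.6, 10.0], [5.6, -17.9]]
(75, 215, np.float64(103.1)) (76, 167, np.float64(102.6)) (77, 68, np.float64(102.1)) (79, 81, np.float64(101.0)) (80, 204, np.float64(100.5)) (81, 255, np.float64(100.0)) (123, 230, np.float64(76.8)) (124, 196, np.float64(76.2)) (125, 168, np.float64(75.7)) (237, 105, np.float64(5.6)) (238, 64, np.float64(4.9)) (239, 24, np.float64(4.2)) (240, 29, np.float64(3.5)) (241, 81, np.float64(2.8)) (242, 109, np.float64(2.1)) (256, 119, np.float64(-7.7)) (257, 153, np.float64(-8.4)) (258, 170, np.float64(-9.1)) (259, 181, np.float64(-9.8)) (260, 202, np.float64(-10.5)) 
twist 0.0 shift [  98.1 -416.7   -0. ] at [0.4092 0.126  0.0671] 120.36 w 0.0496 ff 0.0 F [0.7 0.7 0.1]
```

Request:
{"op": "carry_out", "data": {"increments": [[120, [2.2, -2, 10], 0], [120, [2.2, -1.7, 12], 0], [120, [0, 0, 10], 0], [120, [0, 0, 7], 0], [150, [0, 0, 0], 0], [180, [0, 0, 0], 0], [184, [0, 0, 0], 0], [184.8, [0, 0, 0], 0]]}}

```text
time: 20.9
tool_pos: [0.4034, 0.128, 0.0276]
ee_rot: [3.14, 0.001, 2.102]
wrist_force: [-0.3, 0.4, -0.6]
width: 0.0263
finger_force: 0.2
```

Request:
{"op": "carry_out", "data": {"increments": [[184.8, [0, 0, 0], 0], [184.8, [0, 0, 0], 0], [184.8, [0, 0, 0], 0]]}}

```text
time: 21.2
tool_pos: [0.4035, 0.128, 0.0276]
ee_rot: [3.14, 0.001, 2.102]
wrist_force: [0.9, -0.0, 1.9]
width: 0.0263
finger_force: 3.3
```

Request:
{"op": "carry_out", "data": {"increments": [[184.8, [0.7, 0, -3.3], 0], [184.8, [0.9, 0, -3.3], 0], [184.8, [1, 0, -3.2], 0], [184.8, [1.1, 0, -3.2], 0], [184.8, [2.5, 0, -6.3], 0], [184.8, [3, 0, -6.1], 0], [184.8, [3.4, 0, -5.9], 0], [184.8, [0, 0, 0], 0]]}}

```text
time: 22.0
tool_pos: [0.397, 0.1393, 0.0596]
ee_rot: [3.14, 0.001, 2.103]
wrist_force: [0.2, 0.1, -0.8]
width: 0.026
finger_force: 3.3
```

```bash
cat >> h.py <<'E'
def tilt(n,near=-3,col=277):
    """rows of edges with the tool-x place of the far end, on the table plane (bottom edge) """
    b=robot.snapshot("wrist"); cv2.imwrite(f"pics/{n}.png",b); c=robot.get_calibration('wrist'); o=robot.get_obs(); a=o['ee_rot'][2]; d=np.array([np.cos(a),np.sin(a)])
    m=grey(b,85); m[:,:200]=0; m[:,360:]=0
    for r in rects(m,500): print('rect',np.round(r[0]),np.round(r[1]),round(r[2],1))
    print([(r,v,'x@z0 %.0f x@z.026 %.0f'%tuple((ray(c,[(col,r)],z)[0][:2]-o['tool_pos'][:2])@d*1000 for z in(0,.026))) for r,v in rows(n,col) if r<320]); to((0,0))
E
python3 -c "
from h import *
tilt('w15')"
```

```text
rect [276. 179.] [172.  45.] 90.0
[(90, 219, 'x@z0 97 x@z.026 94'), (91, 113, 'x@z0 96 x@z.026 94'), (93, 101, 'x@z0 95 x@z.026 93'), (94, 209, 'x@z0 94 x@z.026 92'), (95, 243, 'x@z0 94 x@z.026 92'), (123, 233, 'x@z0 77 x@z.026 77'), (124, 215, 'x@z0 76 x@z.026 76'), (125, 189, 'x@z0 75 x@z.026 76'), (126, 168, 'x@z0 75 x@z.026 75'), (245, 156, 'x@z0 -7 x@z.026 3'), (246, 135, 'x@z0 -8 x@z.026 2'), (265, 116, 'x@z0 -22 x@z.026 -11'), (266, 58, 'x@z0 -23 x@z.026 -11'), (267, 14, 'x@z0 -24 x@z.026 -12'), (268, 10, 'x@z0 -25 x@z.026 -13'), (269, 110, 'x@z0 -25 x@z.026 -13'), (270, 225, 'x@z0 -26 x@z.026 -14'), (275, 220, 'x@z0 -30 x@z.026 -18')]
twist 0.0 shift [  81.4 -412.6   -0. ] at [0.3969 0.1391 0.0591] 120.46 w 0.0262 ff 3.3 F [ 1.4 -1.   0.7]
```

Request:
{"op": "carry_out", "data": {"increments": [[184.8, [3.7, 0, -5.6], 0], [184.8, [4.2, 0, -5.4], 0], [184.8, [4.5, 0, -5], 0], [184.8, [4.9, 0, -4.7], 0], [184.8, [5.2, 0, -4.4], 0], [184.8, [5.5, 0, -4], 0], [184.8, [5.7, 0, -3.6], 0], [184.8, [0, 0, 0], 0]]}}

```text
time: 22.85
tool_pos: [0.3795, 0.1686, 0.0919]
ee_rot: [3.14, 0.0, 2.103]
wrist_force: [0.8, -0.8, 0.8]
width: 0.026
finger_force: 3.4
```

```bash
python3 -c "
from h import *
print(rows('w8')[:12])
tilt('w16')"
```

```text
[(131, 228), (132, 154), (133, 66), (134, 124), (135, 185), (201, 165), (202, 146), (206, 109), (261, 87), (262, 52), (263, 18), (267, 32)]
rect [276. 196.] [127.  45.] 90.0
[(119, 221, 'x@z0 79 x@z.026 79'), (120, 199, 'x@z0 79 x@z.026 79'), (121, 166, 'x@z0 78 x@z.026 78'), (130, 131, 'x@z0 71 x@z.026 72'), (131, 74, 'x@z0 71 x@z.026 71'), (132, 49, 'x@z0 70 x@z.026 71'), (133, 110, 'x@z0 69 x@z.026 70'), (134, 137, 'x@z0 69 x@z.026 70'), (260, 105, 'x@z0 -32 x@z.026 -21'), (261, 78, 'x@z0 -33 x@z.026 -22'), (262, 31, 'x@z0 -34 x@z.026 -23'), (266, 31, 'x@z0 -38 x@z.026 -26'), (268, 46, 'x@z0 -40 x@z.026 -28'), (269, 21, 'x@z0 -40 x@z.026 -28'), (279, 17, 'x@z0 -50 x@z.026 -37'), (280, 36, 'x@z0 -51 x@z.026 -37'), (281, 129, 'x@z0 -51 x@z.026 -38'), (282, 234, 'x@z0 -52 x@z.026 -39')]
twist 0.0 shift [  47.5 -412.6   -0. ] at [0.3797 0.1683 0.0916] 120.48 w 0.0257 ff 3.4 F [-0.  -1.3  1.2]
```

Far end at row 131–133, same as the first post at this stage (w8). Continue.

Request:
{"op": "carry_out", "data": {"increments": [[184.8, [6, 0, -3.2], 0], [184.8, [6.2, 0, -2.8], 0], [184.8, [6.3, 0, -2.3], 0], [184.8, [6.5, 0, -1.9], 0], [184.8, [6.7, 0, -1.4], 0], [184.8, [6.7, 0, -0.9], 0], [184.8, [6.7, 0, -0.5], 0], [184.8, [6.8, 0, 0], 0]]}}

```text
time: 23.7
tool_pos: [0.3529, 0.2133, 0.1043]
ee_rot: [3.141, -0.0, 2.102]
wrist_force: [-0.1, -0.1, 3.2]
width: 0.0261
finger_force: 3.7
```

Request:
{"op": "carry_out", "data": {"increments": [[184.8, [6.8, 0, 0.4], 0], [184.8, [6, 0, 0.9], 0], [184.8, [3, 0, 0.7], 0], [184.8, [0, 0, 0.5], 0], [184.8, [0, 0, 0], 0]]}}

```text
time: 24.2
tool_pos: [0.3451, 0.2268, 0.1019]
ee_rot: [3.141, -0.001, 2.102]
wrist_force: [0.1, 0.6, 5.1]
width: 0.0259
finger_force: 3.8
```

```bash
python3 -c "
from h import *
upr('w17')"
```

```text
206 142 z0 11.0  z.1 36.2
207 78 z0 10.1  z.1 35.7
257 56 z0 -33.9  z.1 8.2
258 23 z0 -34.8  z.1 7.6
300 50 z0 -75.0  z.1 -17.5
301 164 z0 -76.0  z.1 -18.1
302 243 z0 -77.0  z.1 -18.7
twist 0.0 shift [ -20.6 -412.4   -0. ] at [0.3451 0.2267 0.1019] 120.44 w 0.026 ff 3.8 F [-0.4  0.9  5.7]
```

Request:
{"op": "carry_out", "data": {"increments": [[175, [0, 0, 0], 0], [160, [0, 0, 0], 0], [150, [0, 0, 0], 0], [150, [-2.5, 0, 6], 0], [150, [-2.5, 0, 7], 0], [180, [0, 0, 0], 0], [183, [0, 0, 0], 0], [200, [0, 0, 0], 0]]}}

```text
time: 25.05
tool_pos: [0.3477, 0.2218, 0.0885]
ee_rot: [-3.141, 0.0, 2.102]
wrist_force: [0.4, -0.2, -1.5]
width: 0.0259
finger_force: 30.0
```

Request:
{"op": "carry_out", "data": {"increments": [[200, [0, 0, 0], 0], [200, [0, 0, 0], 0], [200, [0, 0, 0], 0]]}}

```text
time: 25.35
tool_pos: [0.3476, 0.2219, 0.0886]
ee_rot: [-3.142, 0.0, 2.102]
wrist_force: [-0.2, 0.2, -1.7]
width: 0.026
finger_force: 30.0
```

```bash
python3 -c "
from h import *
upr('w18')
t=robot.snapshot('top')
for p in posts(robot.get_calibration('top'),t): print(p)
"
```

```text
202 152 z0 17.4  z.1 41.5
203 113 z0 16.6  z.1 41.0
204 72 z0 15.8  z.1 40.5
246 78 z0 -18.9  z.1 19.5
247 47 z0 -19.8  z.1 19.0
248 19 z0 -20.6  z.1 18.5
295 22 z0 -62.8  z.1 -7.0
296 113 z0 -63.7  z.1 -7.6
297 212 z0 -64.7  z.1 -8.1
twist 0.0 shift [ -15.2 -412.1   -0. ] at [0.3476 0.2219 0.0886] 120.44 w 0.0257 ff 30.0 F [-0.4 -0.  -1. ]
```

Request:
{"op": "carry_out", "data": {"increments": [[170, [0, 0, 0], 0], [165, [2.5, 0, 0], 0], [165, [2.5, 0, 0], 0], [165, [0, 0, 0], 0], [165, [0, 0, 0], 0]]}}

```text
time: 25.95
tool_pos: [0.3451, 0.2263, 0.0887]
ee_rot: [3.141, 0.0, 2.102]
wrist_force: [-0.7, -0.9, -0.6]
width: 0.033
finger_force: 0.0
```

```bash
python3 -c "
from h import *
upr('w19')
b=cv2.imread('pics/w19.png')
for i in (262,270,284,292): print(i,[r for r in rows('w19',i) if 180<r[0]<310])
s=robot.snapshot('scene'); cv2.imwrite('pics/s19.png',s); c=robot.get_calibration('scene'); u,v=proj(c,[(.345,.228,.05)])[0].astype(int)
s=cv2.resize(s[v-45:v+45,u-45:u+45],(540,540),interpolation=cv2.INTER_CUBIC)
cv2.imwrite('pics/m19.png',s)
"
```

```text
209 145 z0 11.8  z.1 38.1
210 79 z0 11.0  z.1 37.6
258 57 z0 -29.3  z.1 13.2
259 24 z0 -30.2  z.1 12.7
305 24 z0 -72.2  z.1 -12.7
306 131 z0 -73.2  z.1 -13.3
307 239 z0 -74.1  z.1 -13.9
twist 0.0 shift [ -20.2 -412.2   -0. ] at [0.3451 0.2263 0.0887] 120.44 w 0.0333 ff 0.0 F [ 0.2  0.2 -0.1]
262 [(209, 155), (210, 112), (258, 58), (259, 23), (305, 27), (306, 142), (307, 248)]
270 [(209, 149), (210, 82), (258, 57), (259, 23), (305, 27), (306, 143), (307, 248)]
284 [(209, 145), (210, 79), (258, 63), (259, 27), (305, 22), (306, 119), (307, 225)]
292 [(209, 150), (210, 99), (258, 62), (259, 27), (305, 21), (306, 110), (307, 207)]
```

Request:
{"op": "carry_out", "data": {"increments": [[180, [0, 0, 0], 0], [183, [0, 0, 0], 0], [200, [0, 0, 0], 0], [200, [0, 0, 0], 0], [200, [0, 0, 0], 0], [200, [0, 0, -10], 0], [200, [0, 0, -15], 0], [200, [0, 0, -15], 0]]}}

```text
time: 26.85
tool_pos: [0.3449, 0.2261, 0.1292]
ee_rot: [-3.141, -0.0, 2.102]
wrist_force: [0.9, 0.7, -0.2]
width: 0.0257
finger_force: 30.0
```

Request:
{"op": "carry_out", "data": {"increments": [[200, [0, 0, -15], 8.1], [200, [0, 0, -15], 8.1], [200, [0, 0, -10], 8.1], [200, [0, 0, 0], 8.1], [200, [0, 0, 0], 0], [200, [0, 0, 0], 0]]}}

```text
time: 27.45
tool_pos: [0.345, 0.2261, 0.1686]
ee_rot: [-3.141, 0.0, 1.539]
wrist_force: [-0.6, 0.5, -1.1]
width: 0.0262
finger_force: 30.0
```

```bash
python3 -c "
from h import *
to((.5835,.0620),.17,88)"
```

```text
twist 0.2 shift [-155.7  244.1   -1.4] at [0.345  0.2261 0.1686] 88.2 w 0.0262 ff 30.0 F [-0.6  0.5 -1.1]
```

Request:
{"op": "carry_out", "data": {"increments": [[200, [-15, 24, -1.5], 0.2], [200, [-21, 33, 0], 0], [200, [-25, 39, 0], 0], [200, [-25, 39, 0], 0], [200, [-25, 39, 0], 0], [200, [-22, 35, 0], 0], [200, [-16, 25, 0], 0], [200, [-6.7, 10, 0], 0]]}}

```text
time: 28.25
tool_pos: [0.5845, 0.0595, 0.1688]
ee_rot: [-3.14, 0.001, 1.532]
wrist_force: [0.2, 0.4, -0.8]
width: 0.0259
finger_force: 30.0
```

Request:
{"op": "carry_out", "data": {"increments": [[200, [0, 0, 0], 0], [200, [0, 0, 0], 0], [200, [0, 0, 0], 0]]}}

```text
time: 28.55
tool_pos: [0.5821, 0.0626, 0.1703]
ee_rot: [-3.141, -0.0, 1.535]
wrist_force: [-0.1, 0.6, -1.5]
width: 0.0257
finger_force: 30.0
```

```bash
cat >> h.py <<'E'
def hover(n,pk):
    b=robot.snapshot("wrist"); cv2.imwrite(f"pics/{n}.png",b); c=robot.get_calibration('wrist'); cc=[.5838,.0848]
    L=lambda r,col,z: ((ray(c,[(col,r)],z)[0][:2]-cc)@np.array([[.9994,.0345],[-.0345,.9994]])*1000).round(1).tolist()
    o=(robot.get_obs()['tool_pos'][:2]-cc)@np.array([[.9994,.0345],[-.0345,.9994]])*1000; print('tcp in rack',o.round(1),'pocket y',(pk-2.5)*46)
    for r,v in rows(n):
        if 150<r<240: print(r,v,'z.07',L(r,277,.07),'z.081',L(r,277,.081))
    g=b.max(2).astype(int)
    for r in (205,209): print(r,[(x,int(g[r,x])) for x in range(252,310)])
    print(L(207,260,.081),L(207,294,.081),L(207,300,.07)); to((0,0))
E
python3 -c "
from h import *
hover('w20',2); to((.5835,.062),.17,88)"
```

```text
tcp in rack [ -0.9 -22.2] pocket y -23.0
167 237 z.07 [-1.0, 20.4] z.081 [-1.0, 21.9]
168 197 z.07 [-1.0, 19.7] z.081 [-1.0, 21.2]
173 178 z.07 [-1.0, 15.7] z.081 [-1.0, 17.4]
174 151 z.07 [-1.0, 14.9] z.081 [-1.0, 16.6]
175 95 z.07 [-1.0, 14.1] z.081 [-1.0, 15.8]
185 94 z.07 [-1.0, 6.1] z.081 [-1.0, 8.1]
186 140 z.07 [-1.0, 5.3] z.081 [-1.0, 7.3]
187 166 z.07 [-1.0, 4.4] z.081 [-1.0, 6.6]
193 164 z.07 [-1.0, -0.5] z.081 [-1.0, 1.9]
194 130 z.07 [-1.0, -1.3] z.081 [-1.0, 1.1]
195 117 z.07 [-1.0, -2.1] z.081 [-1.0, 0.3]
198 123 z.07 [-1.0, -4.6] z.081 [-1.0, -2.1]
208 123 z.07 [-1.0, -12.9] z.081 [-1.0, -10.1]
209 91 z.07 [-1.0, -13.8] z.081 [-1.0, -10.9]
210 51 z.07 [-1.0, -14.6] z.081 [-1.0, -11.7]
205 [(252, 127), (253, 125), (254, 122), (255, 122), (256, 119), (257, 120), (258, 121), (259, 118), (260, 118), (261, 119), (262, 120), (263, 122), (264, 121), (265, 121), (266, 123), (267, 125), (268, 125), (269, 128), (270, 130), (271, 130), (272, 132), (273, 130), (274, 128), (275, 125), (276, 126), (277, 126), (278, 125), (279, 124), (280, 123), (281, 121), (282, 120), (283, 119), (2
[... 522 characters left out ...]
, 93), (271, 95), (272, 94), (273, 92), (274, 91), (275, 93), (276, 92), (277, 89), (278, 90), (279, 88), (280, 89), (281, 87), (282, 84), (283, 86), (284, 86), (285, 86), (286, 84), (287, 88), (288, 91), (289, 92), (290, 94), (291, 94), (292, 101), (293, 122), (294, 133), (295, 110), (296, 77), (297, 67), (298, 68), (299, 73), (300, 101), (301, 165), (302, 247), (303, 251), (304, 249), (305, 248), (306, 248), (307, 249), (308, 249), (309, 249)]
[-14.3, -9.3] [12.3, -9.3] [17.7, -12.1]
twist 0.0 shift [ -83.5 -579.5   -0. ] at [0.5822 0.0626 0.1705] 87.94 w 0.0256 ff 30.0 F [-0.3  0.5 -1.1]
twist -0.06 shift [-0.6  1.4  0.5] at [0.5822 0.0626 0.1705] 87.94 w 0.0256 ff 30.0 F [-0.3  0.5 -1.1]
```

Request:
{"op": "carry_out", "data": {"increments": [[200, [1.2, 1.2, 4], 0], [200, [0, 1.2, 10], 0], [200, [0, 0, 12], 0], [200, [0, 0, 12], 0], [200, [0, 0, 12], 0], [200, [0, 0, 10], 0], [200, [0, 0, 7], 0], [200, [0, 0, 4], 0]]}}

```text
time: 29.4
tool_pos: [0.5852, 0.0625, 0.0979]
ee_rot: [-3.14, 0.0, 1.533]
wrist_force: [-0.6, -0.4, -0.9]
width: 0.0258
finger_force: 30.0
```

Request:
{"op": "carry_out", "data": {"increments": [[200, [0, 0, 1], 0], [200, [0, 0, 1], 0], [200, [0, 0, 0], 0], [184.5, [0, 0, 0], 0], [183, [0, 0, 0], 0], [170, [0, 0, 0], 0], [140, [0, 0, 0], 0], [140, [0, 0, 0], 0]]}}

```text
time: 30.2
tool_pos: [0.5857, 0.0626, 0.0974]
ee_rot: [3.141, 0.0, 1.533]
wrist_force: [0.7, -0.4, -1.0]
width: 0.0415
finger_force: 0.0
```

Request:
{"op": "carry_out", "data": {"increments": [[120, [0, 0, -10], 0], [120, [0, 0, -25], 0], [120, [0, 0, -40], 0], [120, [0, 0, -40], 0], [120, [0, 0, -10], 0], [120, [0, 0, 0], 0], [120, [0, 0, 0], 0]]}}

```text
time: 30.9
tool_pos: [0.585, 0.0626, 0.2208]
ee_rot: [-3.14, 0.0, 1.533]
wrist_force: [-0.0, 0.1, 0.1]
width: 0.0496
finger_force: 0.0
```

```bash
cat >> h.py <<'E'
def tops(n):
    b=robot.snapshot("wrist"); cv2.imwrite(f"pics/{n}.png",b); c=robot.get_calibration('wrist')
    for k in (1,2,3,4):
        q=np.array([.5838,.0848])+(k-2.5)*.046*np.array([.0345,.9994]); u,v=proj(c,[(*q,.108)])[0].astype(int)
        if not(30<v<310 and 30<u<530): print(k,'out',u,v); continue
        m=np.zeros((420,560),np.uint8); m[v-28:v+28,u-30:u+30]=(b[v-28:v+28,u-30:u+30].max(2)<35)
        for r in rects(cv2.morphologyEx(m,cv2.MORPH_OPEN,np.ones((5,5))),300):
            P=((ray(c,cv2.boxPoints(r),.108)[:,:2]-q)@np.array([[.9994,.0345],[-.0345,.9994]])*1000)
            print(k,'rack offs',P.mean(0).round(1),'x',P[:,0].min().round(1),P[:,0].max().round(1),'y',P[:,1].min().round(1),P[:,1].max().round(1),'ang',round(r[2],1))
E
python3 -c "
from h import *
tops('w21'); to((0,0))
t=robot.snapshot('top')
for p in posts(robot.get_calibration('top'),t): print(p)
"
```

```text
2 rack offs [ 1.9 -0.1] x -10.3 14.0 y -12.6 12.4 ang 90.0
twist 0.0 shift [ -84.7 -581.8   -0. ] at [0.5846 0.0625 0.2198] 87.83 w 0.0499 ff 0.0 F [ 0.5 -0.2 -0.9]
(array([0.3652, 0.3188]), 143.7, np.float64(0.097), np.float64(0.0251), array([168., 278.]))
```

Request:
{"op": "carry_out", "data": {"increments": [[120, [0, 0, 0], -8], [120, [0, 0, 0], -8], [120, [0, 0, 0], -8], [120, [0, 0, 0], -8], [120, [0, 0, 0], -8], [120, [0, 0, 0], -8], [120, [0, 0, 0], -8], [120, [0, 0, 0], 0]]}}

```text
time: 31.8
tool_pos: [0.5847, 0.0625, 0.2198]
ee_rot: [-3.139, -0.003, 2.51]
wrist_force: [-0.5, 0.2, 0.3]
width: 0.0497
finger_force: 0.0
```

```bash
python3 -c "
from h import *
to((.3975,.295),.06,143.7)"
```

```text
twist 0.11 shift [288.5  76.5 159.8] at [0.5847 0.0625 0.2198] 143.81 w 0.0497 ff 0.0 F [-0.5  0.2  0.3]
```

Request:
{"op": "carry_out", "data": {"increments": [[120, [20, 5, 0], 0], [120, [35, 9, 0], 0], [120, [42, 11, 0], 0], [120, [42, 12, 15], 0], [120, [42, 12, 25], 0], [120, [42, 11, 25], 0], [120, [37, 9, 30], 0], [120, [28.5, 7.5, 30], 0]]}}

```text
time: 32.6
tool_pos: [0.3949, 0.2962, 0.0961]
ee_rot: [3.141, -0.001, 2.51]
wrist_force: [0.1, 0.7, 0.8]
width: 0.0497
finger_force: 0.0
```

Request:
{"op": "carry_out", "data": {"increments": [[120, [0, 0, 15], 0], [120, [0, 0, 15], 0], [120, [0, 0, 0], 0], [120, [0, 0, 0], 0]]}}

```text
time: 33.0
tool_pos: [0.3971, 0.2945, 0.0672]
ee_rot: [-3.141, -0.001, 2.51]
wrist_force: [0.4, 0.0, 0.7]
width: 0.05
finger_force: 0.0
```

```bash
python3 -c "
from h import *
lying('w22')"
```

```text
rect [278. 178.] [153.  42.] 90.0 [[88.9, -12.1], [88.9, 12.4], [-7.0, 14.1], [-7.0, -13.7]]
(33, 148, np.float64(125.2)) (34, 163, np.float64(124.7)) (36, 187, np.float64(123.7)) (37, 200, np.float64(123.2)) (97, 240, np.float64(91.7)) (98, 199, np.float64(91.1)) (99, 88, np.float64(90.6)) (100, 29, np.float64(90.0)) (101, 29, np.float64(89.5)) (102, 81, np.float64(88.9)) (103, 157, np.float64(88.4)) (254, 141, np.float64(-6.3)) (255, 89, np.float64(-7.0)) (256, 35, np.float64(-7.7)) (257, 58, np.float64(-8.4)) (258, 115, np.float64(-9.2)) (271, 110, np.float64(-18.5)) (276, 135, np.float64(-22.2)) (277, 153, np.float64(-22.9)) (278, 177, np.float64(-23.7)) 
twist 0.0 shift [ 147.  -472.8   -0. ] at [0.3979 0.2946 0.068 ] 143.78 w 0.0497 ff 0.0 F [-0.  -0.2  0.3]
```

Request:
{"op": "carry_out", "data": {"increments": [[120, [0, 0, 15], 0], [120, [0, 0, 20], 0], [120, [0, 0, 15], 0], [180, [0, 0, 0], 0], [195, [0, 0, 0], 0], [195, [0, 0, 0], 0], [195, [-4, 0, 0], 0], [195, [-8, 0, 0], 0]]}}

```text
time: 33.85
tool_pos: [0.4079, 0.2885, 0.0189]
ee_rot: [3.139, -0.001, 2.511]
wrist_force: [-3.7, 3.4, 5.6]
width: 0.0256
finger_force: 30.0
```

Request:
{"op": "carry_out", "data": {"increments": [[195, [-12, 0, 0], 0], [195, [-12, 0, 0], 0], [195, [-10, 0, 0], 0], [195, [-4, 0, 0], 0], [195, [0, 0, 0], 0], [150, [0, 0, 0], 0], [150, [-3.5, 0, -5], 0], [150, [-3.7, 0, -5], 0]]}}

```text
time: 34.65
tool_pos: [0.4445, 0.2598, 0.0273]
ee_rot: [-3.141, 0.0, 2.51]
wrist_force: [-0.2, -0.7, -0.6]
width: 0.0381
finger_force: 0.0
```

Request:
{"op": "carry_out", "data": {"increments": [[150, [0, 0, 0], 0], [150, [0, 0, 0], 0]]}}

```text
time: 34.85
tool_pos: [0.4446, 0.2604, 0.0275]
ee_rot: [3.141, 0.0, 2.51]
wrist_force: [-0.0, -0.3, 0.6]
width: 0.0388
finger_force: 0.0
```

```bash
python3 -c "
from h import *
lying('w23')"
```

```text
rect [278. 172.] [191.  53.] 90.0 [[97.8, -12.0], [97.7, 12.4], [2.3, 14.5], [2.3, -13.9]]
(72, 245, np.float64(99.9)) (73, 163, np.float64(99.5)) (74, 53, np.float64(99.0)) (76, 38, np.float64(98.2)) (77, 151, np.float64(97.8)) (78, 255, np.float64(97.3)) (97, 204, np.float64(89.1)) (98, 177, np.float64(88.6)) (267, 131, np.float64(2.9)) (268, 78, np.float64(2.3)) (269, 24, np.float64(1.8)) (270, 20, np.float64(1.2)) (271, 57, np.float64(0.6)) (272, 82, np.float64(-0.0)) (281, 97, np.float64(-5.3)) (282, 114, np.float64(-5.9)) (286, 146, np.float64(-8.3)) (287, 178, np.float64(-8.9)) (289, 186, np.float64(-10.1)) (290, 164, np.float64(-10.7)) (296, 151, np.float64(-14.4)) (297, 169, np.float64(-15.0)) (302, 199, np.float64(-18.1)) 
twist 0.0 shift [ 204.9 -472.5   -0. ] at [0.4443 0.2604 0.0273] 143.82 w 0.0389 ff 0.0 F [ 0.4 -0.1 -0.3]
```

Request:
{"op": "carry_out", "data": {"increments": [[150, [1.5, 0, 0], 0], [175, [0, 0, 0], 0], [183, [0, 0, 0], 0], [184.8, [0, 0, 0], 0], [184.8, [0, 0, 0], 0], [184.8, [0, 0, 0], 0]]}}

```text
time: 35.5
tool_pos: [0.443, 0.2615, 0.0272]
ee_rot: [-3.142, -0.0, 2.51]
wrist_force: [0.6, -0.0, -0.3]
width: 0.0257
finger_force: 4.0
```

Request:
{"op": "carry_out", "data": {"increments": [[184.8, [0.7, 0, -3.3], 0], [184.8, [0.9, 0, -3.3], 0], [184.8, [1, 0, -3.2], 0], [184.8, [1.1, 0, -3.2], 0], [184.8, [2.5, 0, -6.3], 0], [184.8, [3, 0, -6.1], 0], [184.8, [3.4, 0, -5.9], 0], [184.8, [0, 0, 0], 0]]}}

```text
time: 36.3
tool_pos: [0.4331, 0.2695, 0.0599]
ee_rot: [3.14, 0.001, 2.511]
wrist_force: [0.5, 0.4, -1.6]
width: 0.0263
finger_force: 3.4
```

```bash
python3 -c "
from h import *
tilt('w24')"
```

```text
rect [277. 181.] [172.  46.] 90.0
[(92, 217, 'x@z0 96 x@z.026 94'), (93, 108, 'x@z0 95 x@z.026 93'), (94, 30, 'x@z0 95 x@z.026 93'), (95, 79, 'x@z0 94 x@z.026 92'), (96, 157, 'x@z0 93 x@z.026 92'), (266, 164, 'x@z0 -23 x@z.026 -11'), (267, 139, 'x@z0 -24 x@z.026 -12'), (268, 57, 'x@z0 -25 x@z.026 -13'), (269, 6, 'x@z0 -25 x@z.026 -13'), (270, 12, 'x@z0 -26 x@z.026 -14'), (271, 71, 'x@z0 -27 x@z.026 -15'), (272, 146, 'x@z0 -28 x@z.026 -15')]
twist 0.0 shift [ 191.1 -472.9   -0. ] at [0.4332 0.2692 0.0595] 143.86 w 0.026 ff 3.4 F [ 1.6 -0.4 -0.7]
```

Same as before (far end row ~93). Continue the arc.

Request:
{"op": "carry_out", "data": {"increments": [[184.8, [3.7, 0, -5.6], 0], [184.8, [4.2, 0, -5.4], 0], [184.8, [4.5, 0, -5], 0], [184.8, [4.9, 0, -4.7], 0], [184.8, [5.2, 0, -4.4], 0], [184.8, [5.5, 0, -4], 0], [184.8, [5.7, 0, -3.6], 0], [184.8, [0, 0, 0], 0]]}}

```text
time: 37.15
tool_pos: [0.4053, 0.2895, 0.0921]
ee_rot: [3.14, 0.0, 2.511]
wrist_force: [0.4, 0.7, 1.1]
width: 0.0266
finger_force: 3.5
```

```bash
python3 -c "
from h import *
tilt('w25')"
```

```text
rect [276. 198.] [127.  45.] 90.0
[(24, 138, 'x@z0 142 x@z.026 136'), (27, 174, 'x@z0 140 x@z.026 134'), (28, 189, 'x@z0 140 x@z.026 133'), (98, 228, 'x@z0 94 x@z.026 93'), (99, 197, 'x@z0 93 x@z.026 92'), (101, 179, 'x@z0 92 x@z.026 91'), (102, 161, 'x@z0 91 x@z.026 90'), (132, 141, 'x@z0 70 x@z.026 71'), (133, 64, 'x@z0 70 x@z.026 70'), (134, 52, 'x@z0 69 x@z.026 70'), (135, 119, 'x@z0 68 x@z.026 69'), (261, 131, 'x@z0 -33 x@z.026 -22'), (262, 99, 'x@z0 -34 x@z.026 -23'), (263, 38, 'x@z0 -35 x@z.026 -23'), (281, 6, 'x@z0 -51 x@z.026 -38'), (282, 57, 'x@z0 -52 x@z.026 -39'), (283, 144, 'x@z0 -53 x@z.026 -40'), (284, 186, 'x@z0 -54 x@z.026 -41')]
twist 0.0 shift [ 157.1 -472.7   -0. ] at [0.4056 0.2892 0.0918] 143.87 w 0.0262 ff 3.5 F [ 0.8 -0.6  0.5]
```

Request:
{"op": "carry_out", "data": {"increments": [[184.8, [6, 0, -3.2], 0], [184.8, [6.2, 0, -2.8], 0], [184.8, [6.3, 0, -2.3], 0], [184.8, [6.5, 0, -1.9], 0], [184.8, [6.7, 0, -1.4], 0], [184.8, [6.7, 0, -0.9], 0], [184.8, [6.7, 0, -0.5], 0], [184.8, [6.8, 0, 0], 0]]}}

```text
time: 38.0
tool_pos: [0.3633, 0.32, 0.1046]
ee_rot: [3.141, -0.0, 2.51]
wrist_force: [0.2, -0.2, 2.8]
width: 0.0261
finger_force: 3.6
```

Request:
{"op": "carry_out", "data": {"increments": [[184.8, [6.8, 0, 0.4], 0], [184.8, [6, 0, 0.9], 0], [184.8, [3, 0, 0.7], 0], [184.8, [0, 0, 0.5], 0], [184.8, [0, 0, 0], 0]]}}

```text
time: 38.5
tool_pos: [0.3508, 0.3292, 0.1022]
ee_rot: [3.141, -0.001, 2.511]
wrist_force: [-1.3, 0.2, 5.3]
width: 0.026
finger_force: 3.7
```

```bash
python3 -c "
from h import *
upr('w26')"
```

```text
207 165 z0 10.3  z.1 35.9
208 96 z0 9.5  z.1 35.3
256 88 z0 -32.9  z.1 8.9
257 53 z0 -33.8  z.1 8.3
258 20 z0 -34.7  z.1 7.7
281 39 z0 -56.3  z.1 -5.8
285 57 z0 -60.2  z.1 -8.2
298 20 z0 -72.9  z.1 -16.1
299 11 z0 -73.9  z.1 -16.7
300 66 z0 -74.9  z.1 -17.4
301 164 z0 -75.9  z.1 -18.0
302 212 z0 -76.9  z.1 -18.6
twist 0.0 shift [  89.1 -472.7   -0. ] at [0.3509 0.3291 0.1022] 143.84 w 0.0261 ff 3.7 F [-0.9  1.   4.5]
```

Request:
{"op": "carry_out", "data": {"increments": [[175, [0, 0, 0], 0], [160, [0, 0, 0], 0], [155, [0, 0, 0], 0], [155, [0, 0, 6], 0], [155, [0, 0, 7], 0], [155, [0, 0, 0], 0], [155, [0, 0, 0], 0]]}}

```text
time: 39.25
tool_pos: [0.3507, 0.3285, 0.0882]
ee_rot: [-3.14, -0.0, 2.51]
wrist_force: [0.2, -0.7, -0.4]
width: 0.0367
finger_force: 0.0
```

```bash
python3 -c "
from h import *
upr('w27')"
```

```text
211 170 z0 10.5  z.1 37.4
212 92 z0 9.7  z.1 36.9
260 84 z0 -30.7  z.1 12.4
261 43 z0 -31.6  z.1 11.9
307 12 z0 -73.8  z.1 -13.6
308 67 z0 -74.7  z.1 -14.1
309 166 z0 -75.7  z.1 -14.7
twist 0.0 shift [  89.3 -472.4   -0. ] at [0.3509 0.3286 0.0886] 143.83 w 0.0367 ff 0.0 F [-0.1  0.4 -0.2]
```

Request:
{"op": "carry_out", "data": {"increments": [[180, [0, 0, 0], 0], [183, [0, 0, 0], 0], [200, [0, 0, 0], 0], [200, [0, 0, 0], 0], [200, [0, 0, 0], 0], [200, [0, 0, -10], 0], [200, [0, 0, -15], 0], [200, [0, 0, -15], 0]]}}

```text
time: 40.1
tool_pos: [0.3506, 0.3284, 0.1292]
ee_rot: [-3.14, -0.0, 2.51]
wrist_force: [-0.3, 1.0, -1.9]
width: 0.026
finger_force: 30.0
```

Request:
{"op": "carry_out", "data": {"increments": [[200, [0, 0, -15], 8], [200, [0, 0, -15], 8], [200, [0, 0, -12], 8], [200, [0, 0, 0], 8], [200, [0, 0, 0], 8], [200, [0, 0, 0], 8], [200, [0, 0, 0], 7.8], [200, [0, 0, 0], 0]]}}

```text
time: 40.9
tool_pos: [0.3509, 0.3286, 0.171]
ee_rot: [-3.141, 0.0, 1.537]
wrist_force: [-0.8, 0.0, -1.0]
width: 0.0259
finger_force: 30.0
```

```bash
python3 -c "
from h import *
to((.5855,.1088),.172,88)"
```

```text
twist 0.04 shift [-211.5  242.2   -1. ] at [0.3509 0.3286 0.171 ] 88.04 w 0.0259 ff 30.0 F [-0.8  0.  -1. ]
```

Request:
{"op": "carry_out", "data": {"increments": [[200, [-20, 23, -1], 0], [200, [-30, 34, 0], 0], [200, [-33, 38, 0], 0], [200, [-33, 38, 0], 0], [200, [-33, 38, 0], 0], [200, [-30, 34, 0], 0], [200, [-22, 25, 0], 0], [200, [-10.5, 12.2, 0], 0]]}}

```text
time: 41.7
tool_pos: [0.5866, 0.1072, 0.1714]
ee_rot: [-3.141, 0.001, 1.536]
wrist_force: [0.8, 0.9, -1.2]
width: 0.0256
finger_force: 30.0
```

Request:
{"op": "carry_out", "data": {"increments": [[200, [0, 0, 0], 0], [200, [0, 0, 0], 0], [200, [0, 0, 0], 0]]}}

```text
time: 42.0
tool_pos: [0.5839, 0.1113, 0.172]
ee_rot: [-3.141, -0.001, 1.539]
wrist_force: [0.5, -0.4, -1.9]
width: 0.0257
finger_force: 30.0
```

```bash
python3 -c "
from h import *
hover('w28',3); to((.5855,.1088),.172,88)"
```

```text
tcp in rack [-0.7 26.5] pocket y 23.0
166 254 z.07 [-1.0, 69.7] z.081 [-1.0, 71.1]
167 215 z.07 [-1.0, 68.9] z.081 [-1.0, 70.4]
168 179 z.07 [-1.0, 68.1] z.081 [-1.0, 69.6]
176 174 z.07 [-1.0, 61.7] z.081 [-1.0, 63.5]
177 106 z.07 [-1.0, 60.9] z.081 [-1.0, 62.7]
178 76 z.07 [-1.0, 60.1] z.081 [-1.0, 61.9]
188 98 z.07 [-0.9, 52.0] z.081 [-0.9, 54.1]
189 146 z.07 [-0.9, 51.2] z.081 [-0.9, 53.4]
190 168 z.07 [-0.9, 50.3] z.081 [-0.9, 52.6]
198 164 z.07 [-0.9, 43.7] z.081 [-0.9, 46.2]
199 136 z.07 [-0.9, 42.9] z.081 [-0.9, 45.4]
201 124 z.07 [-0.9, 41.2] z.081 [-0.9, 43.8]
210 122 z.07 [-0.9, 33.6] z.081 [-0.9, 36.5]
211 78 z.07 [-0.9, 32.8] z.081 [-0.9, 35.7]
205 [(252, 130), (253, 127), (254, 127), (255, 126), (256, 123), (257, 122), (258, 122), (259, 121), (260, 121), (261, 121), (262, 122), (263, 123), (264, 125), (265, 125), (266, 126), (267, 127), (268, 130), (269, 131), (270, 131), (271, 135), (272, 136), (273, 135), (274, 133), (275, 131), (276, 130), (277, 128), (278, 129), (279, 129), (280, 127), (281, 126), (282, 123), (283, 121), (284, 119), (285, 122), (286, 124), (287, 124)
[... 507 characters left out ...]
(272, 139), (273, 135), (274, 136), (275, 134), (276, 135), (277, 134), (278, 132), (279, 131), (280, 130), (281, 128), (282, 126), (283, 123), (284, 122), (285, 121), (286, 126), (287, 127), (288, 129), (289, 133), (290, 134), (291, 138), (292, 140), (293, 143), (294, 136), (295, 101), (296, 73), (297, 71), (298, 70), (299, 74), (300, 152), (301, 244), (302, 251), (303, 250), (304, 250), (305, 250), (306, 250), (307, 250), (308, 250), (309, 250)]
[-14.3, 38.9] [12.5, 39.0] [18.0, 36.2]
twist 0.0 shift [-129.7 -580.2   -0. ] at [0.584  0.1113 0.1721] 88.18 w 0.0257 ff 30.0 F [ 0.1  0.9 -1.6]
twist 0.18 shift [-2.4  1.6  0.1] at [0.584  0.1113 0.1721] 88.18 w 0.0257 ff 30.0 F [ 0.1  0.9 -1.6]
```

Request:
{"op": "carry_out", "data": {"increments": [[200, [-1, 0.9, 4], 0.2], [200, [0, 0.9, 10], 0], [200, [0, 0, 12], 0], [200, [0, 0, 12], 0], [200, [0, 0, 12], 0], [200, [0, 0, 10], 0], [200, [0, 0, 8], 0], [200, [0, 0, 4], 0]]}}

```text
time: 42.85
tool_pos: [0.5863, 0.1085, 0.0984]
ee_rot: [-3.14, 0.0, 1.533]
wrist_force: [0.6, -0.3, -1.1]
width: 0.0259
finger_force: 30.0
```

Request:
{"op": "carry_out", "data": {"increments": [[200, [0, 0, 2], 0], [200, [0, 0, 1], 0], [200, [0, 0, 0], 0], [184.5, [0, 0, 0], 0], [183, [0, 0, 0], 0], [170, [0, 0, 0], 0], [140, [0, 0, 0], 0], [140, [0, 0, 0], 0]]}}

```text
time: 43.65
tool_pos: [0.587, 0.1086, 0.0971]
ee_rot: [3.141, 0.0, 1.533]
wrist_force: [0.4, 0.2, -0.5]
width: 0.0415
finger_force: 0.0
```

Request:
{"op": "carry_out", "data": {"increments": [[120, [0, 0, -10], 0], [120, [0, 0, -25], 0], [120, [0, 0, -40], 0], [120, [0, 0, -40], 0], [120, [0, 0, -10], 0], [120, [0, 0, 0], 0], [120, [0, 0, 0], 0]]}}

```text
time: 44.35
tool_pos: [0.5863, 0.1086, 0.2205]
ee_rot: [-3.14, 0.0, 1.533]
wrist_force: [0.1, -0.0, -0.5]
width: 0.0498
finger_force: 0.0
```

```bash
python3 -c "
from h import *
tops('w29'); to((.51,.06),.28,88)
"
```

```text
1 out 276 311
3 rack offs [-1.  -1.4] x -10.6 8.4 y -14.4 11.5 ang 90.0
twist -0.17 shift [-51.2 -74.1 -60.5] at [0.5859 0.1085 0.2195] 87.83 w 0.0497 ff 0.0 F [-0.5 -0.2 -0.3]
```

Request:
{"op": "carry_out", "data": {"increments": [[100, [0, 0, -20], -8.2], [100, [0, 0, -20], -8.2], [100, [0, 0, -20], -8.2], [100, [0, 0, -20], -8.2], [100, [0, 0, 0], -8.2], [100, [0, 0, 0], -8.2], [100, [0, 0, 0], -8.2], [100, [0, 0, 0], -8.2]]}}

```text
time: 45.2
tool_pos: [0.5862, 0.1085, 0.2988]
ee_rot: [-3.139, -0.004, 2.684]
wrist_force: [0.8, 0.5, -0.4]
width: 0.0568
finger_force: 0.0
```

Request:
{"op": "carry_out", "data": {"increments": [[100, [0, 0, 0], -8.2], [100, [0, 0, 0], -8.2], [100, [0, 0, 0], -8.2], [100, [14, 25, 0], 0], [100, [25, 40, 0], 0], [100, [25, 40, 0], 0], [100, [20, 30, 0], 0], [100, [5, 10, 0], 0]]}}

```text
time: 46.0
tool_pos: [0.5004, 0.2591, 0.2995]
ee_rot: [-3.141, -0.004, 3.111]
wrist_force: [-0.4, 0.2, 0.4]
width: 0.0574
finger_force: 0.0
```

Request:
{"op": "carry_out", "data": {"increments": [[100, [0, 0, 0], 0], [100, [0, 0, 0], 0], [100, [0, 0, 0], 0]]}}

```text
time: 46.3
tool_pos: [0.5036, 0.2552, 0.301]
ee_rot: [-3.14, -0.001, 3.105]
wrist_force: [0.4, -0.2, 0.1]
width: 0.0571
finger_force: 0.0
```

```bash
python3 -c "
from h import *
tops('w30'); to((0,0))
c=robot.get_calibration('wrist')
print(proj(c,[(.55,.396,.128),(.5735,.395,.128),(.567,.189,.055)]).round(0))
"
```

```text
twist 0.0 shift [ 494.  -273.5   -0. ] at [0.5037 0.2552 0.3012] 177.9 w 0.0572 ff 0.0 F [ 0.3 -0.3 -0.4]
[[411. 238.]
 [409. 258.]
 [228. 237.]]
```

View pics/w30.png

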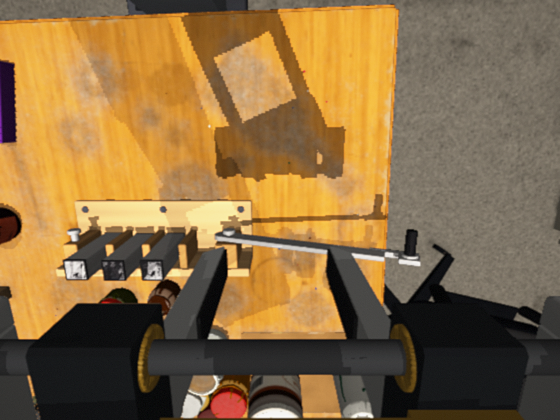

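```bash
python3 - <<'E'
from h import *
import pickle; c1=pickle.load(open("pics/w1.pkl","rb")); c2=robot.get_calibration("wrist")
def pin(n,x0,x1,y0,y1):
    b=cv2.imread(f"pics/{n}.png"); m=np.zeros(b.shape[:2],np.uint8); m[y0:y1,x0:x1]=b[y0:y1,x0:x1].max(2)<45
    m=cv2.morphologyEx(m,cv2.MORPH_OPEN,np.ones((3,3)))
    r=max(rects(m,40),key=lambda r:r[1][0]*r[1][1]); print(n,np.round(r[0],1),np.round(r[1],1),r[2]); return r[0]
p1,p2=pin("w1",5,40,126,165),pin("w30",398,425,222,262)
def M(c):
    f=210/np.tan(np.radians(c['vfov']/2)); return np.array([[f,0,c['cx']],[0,f,c['cy']],[0,0,1]])@np.linalg.inv(c['T'])[:3]
X=cv2.triangulatePoints(M(c1),M(c2),np.array(p1).reshape(2,1),np.array(p2).reshape(2,1)); X=(X[:3]/X[3]).ravel(); print(X.round(4))
q=(X[:2]-[.5838,.0848])@np.array([[.9994,.0345],[-.0345,.9994]]); print('rack',q.round(4),'r',np.hypot(q[1]-.104,X[2]-.055),'ang',np.arctan2(X[2]-.055,.104-q[1]))
print(proj(c1,X[None]),proj(c2,X[None])); to(X[:2],X[2]+.07,178)
E
```

```text
w1 [ 21.9 144.6] [27.5 13.5] 80.53767395019531
w30 [410.1 242.4] [10.4 25.5] 6.009005546569824
[0.5544 0.3943 0.1293]
rack [-0.0401  0.3083] r 0.21736742103829712 ang 2.792945433264747
[[ 21.542595   144.38917187]] [[409.74808227 242.09698391]]
twist -0.1 shift [-45.8 140.7 102. ] at [0.5037 0.2552 0.3012] 177.9 w 0.0572 ff 0.0 F [ 0.3 -0.3 -0.4]
```

```bash
python3 - <<'E'
from h import *
to((.5504,.3944),.124,178)
th=np.r_[2.793:0.07:-.08]; th=np.r_[th,0.0]; y=-218*np.cos(th); z=218*np.sin(th)
rows_=[[240,[0,float(round(a,1)),float(round(-b,1))],0] for a,b in zip(np.diff(y),np.diff(z))]
print(len(rows_)); print(np.round(th,3).tolist())
for i in range(0,len(rows_),8): print(rows_[i:i+8])
E
```

```text
twist -0.1 shift [-41.8 140.7 177.2] at [0.5037 0.2552 0.3012] 177.9 w 0.0572 ff 0.0 F [ 0.3 -0.3 -0.4]
35
[2.793, 2.713, 2.633, 2.553, 2.473, 2.393, 2.313, 2.233, 2.153, 2.073, 1.993, 1.913, 1.833, 1.753, 1.673, 1.593, 1.513, 1.433, 1.353, 1.273, 1.193, 1.113, 1.033, 0.953, 0.873, 0.793, 0.713, 0.633, 0.553, 0.473, 0.393, 0.313, 0.233, 0.153, 0.073, 0.0]
[[240, [0, -6.6, -16.1], 0], [240, [0, -7.9, -15.6], 0], [240, [0, -9.1, -14.9], 0], [240, [0, -10.3, -14.1], 0], [240, [0, -11.3, -13.2], 0], [240, [0, -12.4, -12.3], 0], [240, [0, -13.3, -11.3], 0], [240, [0, -14.2, -10.2], 0]]
[[240, [0, -14.9, -9.0], 0], [240, [0, -15.6, -7.8], 0], [240, [0, -16.2, -6.5], 0], [240, [0, -16.6, -5.2], 0], [240, [0, -17.0, -3.8], 0], [240, [0, -17.3, -2.5], 0], [240, [0, -17.4, -1.1], 0], [240, [0, -17.4, 0.3], 0]]
[[240, [0, -17.4, 1.7], 0], [240, [0, -17.2, 3.1], 0], [240, [0, -16.9, 4.4], 0], [240, [0, -16.5, 5.8], 0], [240, [0, -15.9, 7.1], 0], [240, [0, -15.3, 8.3], 0], [240, [0, -14.6, 9.5], 0], [240, [0, -13.8, 10.7], 0]]
[[240, [0, -12.9, 11.7], 0], [240, [0, -11.9, 12.7], 0], [240, [0, -10.9, 13.6], 0], [240, [0, -9.7, 14.5], 0], [240, [0, -8.6, 15.2], 0], [240, [0, -7.3, 15.8], 0], [240, [0, -6.0, 16.4], 0], [240, [0, -4.7, 16.8], 0]]
[[240, [0, -3.3, 17.1], 0], [240, [0, -2.0, 17.3], 0], [240, [0, -0.6, 15.9], 0]]
```

Move over the pin, then descend and grip.

Request:
{"op": "carry_out", "data": {"increments": [[100, [-8, 25, 0], -0.1], [100, [-10, 35, 0], 0], [100, [-10, 35, 0], 0], [100, [-9, 30, 10], 0], [100, [-4.8, 15.7, 20], 0], [100, [0, 0, 30], 0], [100, [0, 0, 30], 0], [100, [0, 0, 20], 0]]}}

```text
time: 47.15
tool_pos: [0.5495, 0.3944, 0.1884]
ee_rot: [-3.139, -0.003, 3.107]
wrist_force: [1.1, -0.7, 0.6]
width: 0.0568
finger_force: 0.0
```

Request:
{"op": "carry_out", "data": {"increments": [[100, [0, 0, 0], 0], [100, [0, 0, 0], 0]]}}

```text
time: 47.35
tool_pos: [0.55, 0.395, 0.1918]
ee_rot: [-3.141, -0.0, 3.107]
wrist_force: [-0.1, 0.6, -0.3]
width: 0.0572
finger_force: 0.0
```

```bash
python3 - <<'E'
from h import *
to((.5504,.3944),.124,178)
b=robot.snapshot("wrist"); cv2.imwrite("pics/w31.png",b); c=robot.get_calibration("wrist")
print(proj(c,[(.5544,.3943,.1293),(.5394,.3948,.1293),(.5694,.3938,.1293)]).round(1))
g=b.max(2)
m=np.zeros_like(g); m[150:330,230:330]=g[150:330,230:330]<45
for r in rects(cv2.morphologyEx(m,cv2.MORPH_OPEN,np.ones((3,3))),60): print(np.round(r[0],1),np.round(r[1],1),round(r[2],1))
E
```

```text
twist 0.04 shift [-0.4 -0.5 67.8] at [0.55   0.395  0.1918] 178.04 w 0.0572 ff 0.0 F [-0.1  0.6 -0.3]
[[276.1 239.8]
 [276.  219.8]
 [276.1 259. ]]
[321.5 262. ] [28. 15.] 90.0
[278.5 241.5] [37. 15.] 90.0
```

Request:
{"op": "carry_out", "data": {"increments": [[100, [0, 0, 15], 0], [100, [0, 0, 25], 0], [100, [0, 0, 20], 0], [100, [0, 0, 8], 0], [100, [0, 0, 0], 0], [200, [0, 0, 0], 0], [216, [0, 0, 0], 0], [240, [0, 0, 0], 0]]}}

```text
time: 48.2
tool_pos: [0.5499, 0.3963, 0.1255]
ee_rot: [3.14, 0.002, 3.109]
wrist_force: [-0.4, 0.0, 0.5]
width: 0.0364
finger_force: 0.0
```

Request:
{"op": "carry_out", "data": {"increments": [[240, [0, 0, 0], 0], [240, [0, 0, 0], 0], [240, [0, 0, 0], 0]]}}

```text
time: 48.5
tool_pos: [0.5493, 0.3962, 0.124]
ee_rot: [3.141, 0.0, 3.109]
wrist_force: [0.6, 7.8, 0.5]
width: 0.0124
finger_force: 4.4
```

Request:
{"op": "carry_out", "data": {"increments": [[240, [0, -0.8, 0], 0], [240, [0, -0.7, 0], 0], [240, [0, 0, 0], 0], [240, [0, 0, 0], 0]]}}

```text
time: 48.9
tool_pos: [0.5494, 0.3965, 0.1247]
ee_rot: [3.137, 0.001, 3.11]
wrist_force: [0.8, 5.0, -0.4]
width: 0.0112
finger_force: 30.0
```

Request:
{"op": "carry_out", "data": {"increments": [[240, [0, -6.6, -16.1], 0], [240, [0, -7.9, -15.6], 0], [240, [0, -9.1, -14.9], 0], [240, [0, -10.3, -14.1], 0], [240, [0, 0, 0], 0], [240, [0, 0, 0], 0]]}}

```text
time: 49.5
tool_pos: [0.5482, 0.3631, 0.1869]
ee_rot: [3.135, 0.003, 3.11]
wrist_force: [-1.6, 8.0, 5.2]
width: 0.0108
finger_force: 30.0
```

```bash
cat >> h.py <<'E'
def arc(th=None):
    o=robot.get_obs(); q=(o['tool_pos'][:2]-[.5838,.0848])@np.array([[.9994,.0345],[-.0345,.9994]])*1000; y,z=q[1]-104,o['tool_pos'][2]*1000+5-55
    print('rackx %.1f r %.1f th %.3f'%(q[0],np.hypot(y,z),np.arctan2(z,-y)),'w',o['width'].round(4),'ff',o['finger_force'],'F',o['wrist_force'].round(1),'yaw',np.degrees(o['ee_rot'][2]).round(2))
E
python3 -c "
from h import *
arc()"
```

```text
Traceback (most recent call last):
  File "h.py", line 78, in arc
    print('rackx %.1f r %.1f th %.3f'%(q[0],np.hypot(y,z),np.arctan2(z,-y)),'w',o['width'].round(4),'ff',o['finger_force'],'F',o['wrist_force'].round(1),'yaw',np.degrees(o['ee_rot'][2]).round(2))
                                                                                ^^^^^^^^^^^^^^^^
AttributeError: 'float' object has no attribute 'round'
```

Request:
{"op": "carry_out", "data": {"increments": [[240, [0, -10.3, -13.7], 0], [240, [0, -11.4, -12.8], 0], [240, [0, -13.3, -11.3], 0], [240, [0, -14.2, -10.2], 0], [240, [0, -14.9, -9.0], 0], [240, [0, -15.6, -7.8], 0], [240, [0, 0, 0], 0], [240, [0, 0, 0], 0]]}}

```text
time: 50.3
tool_pos: [0.5454, 0.2825, 0.2527]
ee_rot: [3.136, 0.004, 3.11]
wrist_force: [-3.2, 5.8, 11.2]
width: 0.0109
finger_force: 30.0
```

```bash
sed -i "s/o\['width'\].round(4)/round(o['width'],4)/" h.py; python3 -c "
from h import *
arc()"
```

```text
rackx -45.2 r 222.7 th 1.998 w 0.0109 ff 30.004531145095825 F [-3.2  5.8 11.2] yaw 178.19
```

Request:
{"op": "carry_out", "data": {"increments": [[240, [0, 0.5, -1], 0], [240, [0, 0, 0], 0], [240, [0, 0, 0], 0]]}}

```text
time: 50.6
tool_pos: [0.5454, 0.2829, 0.2526]
ee_rot: [3.138, 0.003, 3.11]
wrist_force: [-2.4, 4.1, 7.8]
width: 0.011
finger_force: 30.0
```

Request:
{"op": "carry_out", "data": {"increments": [[240, [0, 0.5, -1], 0], [240, [0, 0, 0], 0], [240, [0, 0, 0], 0]]}}

```text
time: 50.9
tool_pos: [0.5454, 0.2829, 0.2526]
ee_rot: [3.139, 0.001, 3.11]
wrist_force: [-1.6, 3.9, 6.7]
width: 0.011
finger_force: 30.0
```

Request:
{"op": "carry_out", "data": {"increments": [[240, [0, -15.9, -6.9], 0], [240, [0, -16.6, -5.2], 0], [240, [0, -17.0, -3.8], 0], [240, [0, -17.3, -2.5], 0], [240, [0, -17.4, -1.1], 0], [240, [0, -17.4, 0.3], 0], [240, [0, 0, 0], 0], [240, [0, 0, 0], 0]]}}

```text
time: 51.7
tool_pos: [0.5417, 0.1788, 0.2702]
ee_rot: [-3.14, -0.002, 3.107]
wrist_force: [-4.4, -1.2, 3.6]
width: 0.0112
finger_force: 30.0
```

```bash
sed -i "s/\*1000+5-55/*1000-55/" h.py; python3 -c "
from h import *
arc()"
```

```text
rackx -45.3 r 215.5 th 1.518 w 0.0112 ff 30.00218689441681 F [-4.4 -1.2  3.6] yaw 178.02
```

Request:
{"op": "carry_out", "data": {"increments": [[240, [0, -17.4, 0.7], 0], [240, [0, -17.2, 2.6], 0], [240, [0, -16.9, 4.4], 0], [240, [0, -16.5, 5.8], 0], [240, [0, -15.9, 7.1], 0], [240, [0, -15.3, 8.3], 0], [240, [0, 0, 0], 0], [240, [0, 0, 0], 0]]}}

```text
time: 52.5
tool_pos: [0.5383, 0.0801, 0.2406]
ee_rot: [-3.14, -0.003, 3.107]
wrist_force: [-4.9, -0.0, -0.5]
width: 0.011
finger_force: 30.0
```

```bash
python3 -c "
from h import *
arc()"
```

```text
rackx -45.3 r 215.9 th 1.035 w 0.011 ff 30.001426935195923 F [-4.9 -0.  -0.5] yaw 178.04
```

Request:
{"op": "carry_out", "data": {"increments": [[240, [0, -14.6, 9.5], 0], [240, [0, -13.8, 10.7], 0], [240, [0, -12.9, 11.7], 0], [240, [0, -11.9, 12.7], 0], [240, [0, -10.9, 13.6], 0], [240, [0, -9.7, 14.5], 0], [240, [0, 0, 0], 0], [240, [0, 0, 0], 0]]}}

```text
time: 53.3
tool_pos: [0.5359, 0.0079, 0.1685]
ee_rot: [3.141, -0.003, 3.109]
wrist_force: [-5.3, 1.6, -1.0]
width: 0.0113
finger_force: 30.0
```

```bash
python3 -c "
from h import *
arc()"
```

```text
rackx -45.3 r 214.9 th 0.556 w 0.0113 ff 30.001785457134247 F [-5.3  1.6 -1. ] yaw 178.15
```

Request:
{"op": "carry_out", "data": {"increments": [[240, [0, -8.6, 15.2], 0], [240, [0, -7.3, 15.8], 0], [240, [0, -6.0, 16.4], 0], [240, [0, -4.7, 16.8], 0], [240, [0, -3.3, 17.1], 0], [240, [0, 0, 0], 0], [240, [0, 0, 0], 0]]}}

```text
time: 54.0
tool_pos: [0.5348, -0.0228, 0.088]
ee_rot: [-3.14, -0.003, 3.109]
wrist_force: [-7.4, -1.7, -0.2]
width: 0.0109
finger_force: 30.0
```

```bash
python3 -c "
from h import *
arc()"
```

```text
rackx -45.2 r 215.8 th 0.154 w 0.0109 ff 30.007676482200623 F [-7.4 -1.7 -0.2] yaw 178.15
```

Request:
{"op": "carry_out", "data": {"increments": [[240, [1, -1.5, 8], 0], [240, [0.5, -1, 8], 0], [240, [0, -0.5, 6], 0], [240, [0, 0, 0], 0], [240, [0, 0, 0], 0]]}}

```text
time: 54.5
tool_pos: [0.5347, -0.0256, 0.0667]
ee_rot: [-3.141, 0.001, 3.109]
wrist_force: [-3.9, -1.7, -1.0]
width: 0.0112
finger_force: 30.0
```

```bash
python3 -c "
from h import *
arc()"
```

```text
rackx -45.3 r 216.3 th 0.054 w 0.0112 ff 30.005511045455933 F [-3.9 -1.7 -1. ] yaw 178.16
```

Request:
{"op": "carry_out", "data": {"increments": [[240, [0, -0.2, 4], 0], [240, [0, 0, 3], 0], [240, [0, 0, 0], 0], [240, [0, 0, 0], 0]]}}

```text
time: 54.9
tool_pos: [0.5346, -0.0261, 0.0595]
ee_rot: [-3.141, 0.002, 3.109]
wrist_force: [-4.3, -2.4, 0.5]
width: 0.0111
finger_force: 30.0
```

Request:
{"op": "carry_out", "data": {"increments": [[240, [0, 0, 2.5], 0], [240, [0, 0, 0], 0], [240, [0, 0, 0], 0]]}}

```text
time: 55.2
tool_pos: [0.5346, -0.0262, 0.0566]
ee_rot: [-3.14, 0.001, 3.109]
wrist_force: [-2.5, -4.1, -0.4]
width: 0.0111
finger_force: 30.0
```

Request:
{"op": "carry_out", "data": {"increments": [[240, [0, 0, 2], 0], [240, [0, 0, 0], 0], [240, [0, 0, 0], 0]]}}

```text
time: 55.5
tool_pos: [0.5346, -0.0263, 0.0544]
ee_rot: [-3.14, 0.001, 3.109]
wrist_force: [-2.0, -4.3, -1.9]
width: 0.0108
finger_force: 30.0
```

Still free in z; keep stepping until it bottoms out.

Request:
{"op": "carry_out", "data": {"increments": [[240, [0, 0, 2], 0], [240, [0, 0, 0], 0], [240, [0, 0, 0], 0]]}}

```text
time: 55.8
tool_pos: [0.5346, -0.0263, 0.0525]
ee_rot: [-3.14, 0.001, 3.109]
wrist_force: [-2.0, -5.6, -0.8]
width: 0.011
finger_force: 30.0
```

Request:
{"op": "carry_out", "data": {"increments": [[240, [0, 0, 1.5], 0], [240, [0, 0, 0], 0], [240, [0, 0, 0], 0]]}}

```text
time: 56.1
tool_pos: [0.5346, -0.0263, 0.051]
ee_rot: [-3.14, 0.001, 3.109]
wrist_force: [-2.2, -5.5, -0.6]
width: 0.0112
finger_force: 30.0
```

Request:
{"op": "carry_out", "data": {"increments": [[240, [0, 0, 1.5], 0], [240, [0, 0, 0], 0], [240, [0, 0, 0], 0]]}}

```text
time: 56.4
tool_pos: [0.5346, -0.0263, 0.0496]
ee_rot: [-3.14, 0.001, 3.109]
wrist_force: [-1.4, -5.6, -1.0]
width: 0.0106
finger_force: 30.0
```

Request:
{"op": "carry_out", "data": {"increments": [[240, [0, 0, 1.5], 0], [240, [0, 0, 0], 0], [240, [0, 0, 0], 0]]}}

```text
time: 56.7
tool_pos: [0.5346, -0.0263, 0.0481]
ee_rot: [-3.14, 0.001, 3.109]
wrist_force: [-1.4, -5.1, 0.1]
width: 0.0112
finger_force: 30.0
```

Request:
{"op": "carry_out", "data": {"increments": [[240, [0, 0, 1.5], 0], [240, [0, 0, 0], 0], [240, [0, 0, 0], 0]]}}

```text
time: 57.0
tool_pos: [0.5346, -0.0264, 0.0475]
ee_rot: [-3.14, 0.002, 3.109]
wrist_force: [-3.8, -5.6, 3.8]
width: 0.0114
finger_force: 30.0
```

Request:
{"op": "carry_out", "data": {"increments": [[240, [0, 0, 1.5], 0], [240, [0, 0, 0], 0], [240, [0, 0, 0], 0]]}}

```text
time: 57.3
tool_pos: [0.5347, -0.0264, 0.0473]
ee_rot: [-3.14, 0.002, 3.109]
wrist_force: [-6.0, -4.2, 9.8]
width: 0.0112
finger_force: 30.0
```

```bash
python3 -c "
from h import *
arc(); to((0,0))
for n in ('wrist','scene','top'): cv2.imwrite('pics/%s40.png'%n,robot.snapshot(n))
c=robot.get_calibration('scene'); print(proj(c,[(.5838+.0345*-.114-.04,.0848-.114,.055),(.5838-.023+.0345*.104,.1888,.055)]))
"
```

```text
rackx -45.2 r 216.9 th -0.035 w 0.0112 ff 30.003729164600372 F [-6.  -4.2  9.8] yaw 178.13
twist 0.0 shift [535.3   8.9  -0. ] at [ 0.5347 -0.0264  0.0473] 178.13 w 0.0112 ff 30.0 F [-6.  -4.2  9.8]
[[290.89881534 177.24978549]
 [230.93759905 238.9552458 ]]
```

Request:
{"op": "carry_out", "data": {"increments": [[215, [0, 0, 0], 0], [190, [0, 0, 0], 0], [170, [0, 0, 0], 0], [150, [0, 0, 0], 0], [150, [2, 0, -15], 0], [150, [5, 0, -30], 0], [150, [0, 0, -40], 0], [150, [0, 0, -40], 0]]}}

```text
time: 58.25
tool_pos: [0.5266, -0.0252, 0.1716]
ee_rot: [3.141, -0.0, 3.109]
wrist_force: [0.2, -0.9, 0.6]
width: 0.0387
finger_force: 0.0
```

Request:
{"op": "carry_out", "data": {"increments": [[150, [0, 0, -40], 0], [150, [30, 0, -40], 0], [150, [40, 0, -10], 0], [150, [30, 0, 0], 0], [150, [0, 0, 0], 0], [150, [0, 0, 0], 0]]}}

```text
time: 58.85
tool_pos: [0.4271, -0.0221, 0.2608]
ee_rot: [-3.141, 0.003, 3.109]
wrist_force: [-0.8, -0.4, -0.2]
width: 0.0386
finger_force: 0.0
```

```bash
python3 - <<'E'
from h import *
import pickle
o=robot.get_obs(); print(o['tool_pos'])
w=robot.snapshot('wrist'); s=robot.snapshot('scene'); cv2.imwrite('pics/w41.png',w); cv2.imwrite('pics/s41.png',s)
pickle.dump(robot.get_calibration('wrist'),open('pics/w41.pkl','wb')); c=robot.get_calibration('wrist'); u,v=proj(c,[(.56,.07,.055)])[0].astype(int); print(u,v)
x0,y0=max(u-150,0),max(v-60,0); W=cv2.resize(w[y0:y0+130,x0:x0+300],(750,325),interpolation=cv2.INTER_CUBIC)
S=cv2.resize(s[155:265,170:420],(750,330)[:2] if False else (600,264),interpolation=cv2.INTER_CUBIC)
S=np.hstack([S,np.zeros((264,150,3),np.uint8)]); cv2.imwrite('pics/m41.png',np.vstack([W,S])); print('wrist crop',x0,y0,'x2.5; scene crop 170,155 x2.4')
E
```

```text
[ 0.42714014 -0.02208214  0.26075748]
355 296
wrist crop 205 236 x2.5; scene crop 170,155 x2.4
```

View pics/m41.png

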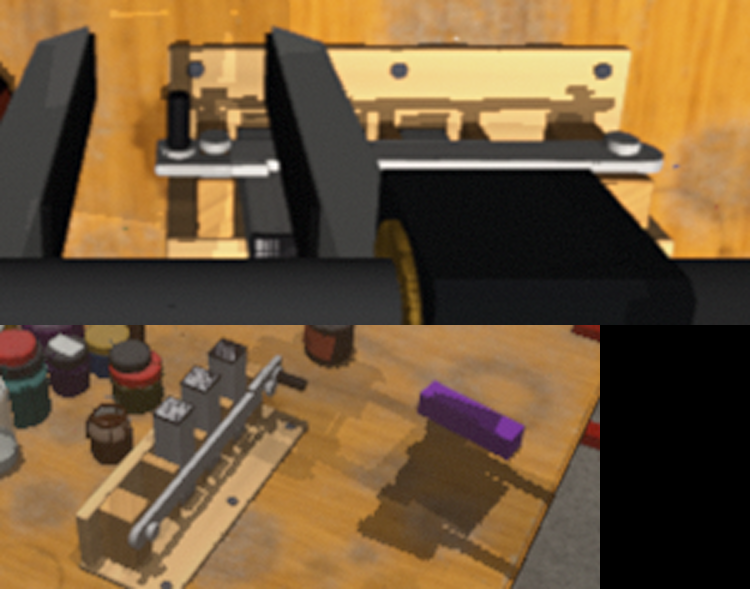

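```bash
python3 - <<'E'
from h import *
c=robot.get_calibration('wrist'); cs=robot.get_calibration('scene'); s=cv2.imread('pics/s41.png')
R0=np.array([[.9994,.0345],[-.0345,.9994]]).T
W=lambda x,y,z: np.r_[np.array([.5838,.0848])+np.array([x,y])@R0,z]
for z in (.055,.06): print('pin',z,proj(c,[W(-.040,-.114,z)]).round(1),proj(cs,[W(-.040,-.114,z)]).round(1), 'headbolts wrist',proj(c,[W(-.03,-.096,z),W(-.03,.104,z)]).round(1).tolist())
g=s.max(2); m=np.zeros_like(g); m[165:190,278:305]=g[165:190,278:305]<50
for r in rects(m,10): print('scene pin',np.round(r[0],1),np.round(r[1],1),r[2])
print(g[170:187,280:302:2])
for k in (1,2,3): print(k,proj(cs,[W(0,(k-2.5)*.046,.108)]).round(1),proj(c,[W(0,(k-2.5)*.046,.108)]).round(1))
E
```

```text
pin 0.055 [[275.7 284.4]] [[290.6 177.6]] headbolts wrist [[290.4, 291.8], [454.3, 292.1]]
pin 0.06 [[275.7 286.3]] [[290.7 175.9]] headbolts wrist [[290.6, 293.9], [456.4, 294.1]]
[[153 150 150  84 152 152 149 151 149 153 109]
 [152 151 122  84 151 148 148 147 147 152 143]
 [157 160  96 113 140 149 150 147 146 148 150]
 [166 142 107 113 126 147 147 146 146 147 149]
 [163 101 122  68  97 138 144 143 142 148 147]
 [144  78 123  55  55 100 122 142 141 145 147]
 [119  73 108  50  49  52  73 109 128 143 141]
 [ 87  82  94  50  53  53  54  56  94 130 138]
 [ 72 128  93  43  49  50  53  59  54 113 132]
 [ 97 157  88  94  62  48  50  52  55 114 133]
 [111 145  80 137 120  77  46  49  48 134 139]
 [106 127  91 152 152 129 102  55  60 147 145]
 [112 115  98 154 155 153 145 107 105 151 150]
 [114  90 113 155 155 158 156 145 143 149 151]
 [118  96 138 152 155 160 159 155 152 150 154]
 [120 115 145 151 153 155 157 155 155 153 152]
 [123 121 139 148 151 154 154 155 158 157 155]]
1 [[264.6 164.7]] [[316.7 340.4]]
2 [[253.4 177.3]] [[358.8 340.5]]
3 [[241.6 190.6]] [[400.9 340.6]]
```

```bash
python3 -c "
from bench import robot
print(robot.close_job())"
```

```text
the job is handed in; nothing more can be done
None
```

The job is handed in: the three posts present stand upright in pockets 1 to 3, and the keeper strap is swung down level in front of them, stopped firmly with its slot over the second bolt. The first post rose about 5 mm clear of the table in two early lifts, each set straight back, before it was tipped up properly. The robot ended clear of everything, at about 59 s of the 210 s allowed.

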